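# Clamp a circuit board in the rotary soldering frame and turn it solder side up

### The arm

A 6-joint arm with a two-finger parallel gripper is mounted at the origin on a cart in front of the work surface, level with it; the furniture and walls round the work are solid. World frame = base frame: x ahead of the robot, y to its left, z up, the work surface at z = 0. Lengths are in m, angles in rad, forces in N, time in s.
With the tool pointing down it reaches from about 0.275 to 0.75 m from the base axis. Payload 10.2 kg.
Tool frame: the origin (TCP) lies midway between the tips of the shut fingers; the grasp point (between the pads) lies 19 mm behind it; z points along the fingers, y is the line along which they close (so a half turn about z gives the same grasp; the last joint's range is limited). The gripper opens to 85 mm and grips with 20 to 120 N. Pads are 22 mm wide; open, the fingers measure 114 mm over their backs; the gripper's body (76 mm by 85 mm) begins 54 mm behind the grasp point. The pads swing forward as they close: fully open they stand 13 mm farther back than shut.
Start: joints at [-1.548, 0.313, 1.498, -0, 1.331, -0.223], TCP at [0.128, -0.509, 0.205] pointing down, gripper open.
Joint ranges: [-2.94, 2.94], [-0.97, 2.17], [0.19, 2.56], [-1.23, 4.37], [0.02, 3.11], [-2.88, 2.88]. Speed limits (rad/s): [2.39, 2.39, 3.01, 3.14, 3.14, 3.14].

### API

Orientations are given as a unit quaternion [w, x, y, z].
In Python, from workcell import ctrl gives the robot as it stands.
- The arm moves only by the shell command python3 -m jog 'ROWS' [FORCE]. ROWS is a JSON object of lists of equal length, an entry for each row: "delta_pos": the shift along the tool's x, y, z in units of 0.02 m (1.0 is 0.02 m), a list of three; "rot": the turn, a rotation vector about the tool's x, y, z in units of 5 degrees (1.0 is 5 degrees), a list of three; "hand": the opening, from -1 (shut) to 1 (fully open). In form: {"delta_pos": [[dx, dy, dz], ...], "rot": [[wx, wy, wz], ...], "hand": [hand, ...]}. A call has 1 to 20 rows; each row shifts and turns the commanded pose from where the row before left it, along the tool's axes as they then stand; what a row does not reach is not made up. A row lasts 1/12 s, in which the tool goes at most 41.7 mm and 7.16 degrees, less where a joint would pass 70% of its speed; a pose out of reach is approached as far as the arm can. A call with a number of a shift or a turn outside -1 to 1 is refused whole. A call with a gripper value outside its range is refused whole. The fingers move at their own pace and stop on an object; FORCE is the grip in N (left out, the last holds). Time passes only in rows, so rows that do not move let the fingers close. It gives the time, the measured TCP pose, the force, the opening and the grip force at its end, in the units of the state.
- ctrl.read_state(): the state, without advancing time (a new reading comes with each control period).
- ctrl.read_camera(name): name is "side" or "top" or "wrist"; returns a dict with "image" (384x512x3 uint8, red, green, blue), "vertical_fov" (degrees; the focal length in pixels is half the picture's height over the tangent of half this angle, whatever the lens; pixels are square), "cx", "cy" (the principal point, pixels), "R" (3x3) and "t" (3): a world point X has camera coordinates R X + t. Camera axes: x right, y down, z forward; pixel columns grow to the right and rows downward; lengths in m; the calibration is good to about 2 mm. A picture is of the moment at which its call begins. There is no depth.
- ctrl.finish_job(): hands the job in; it is judged then, once.
The state is a dict: "time": time; "qpos": joint angles; "joint_vel": joint speeds; "joint_torque": joint torques, N m; "ee_pos": TCP position; "ee_rot": TCP orientation; "contact_force": force on the tool from outside, world axes, zero at the start; "wrist_torque": the same for the moment, N m; "width": opening from 0.0 (shut) to 1.0 (fully open); "grip_force": force on a finger pad.
Only numpy, scipy, OpenCV 4.12 (cv2) and the standard library are available. Lean on these libraries where they do the work, as an engineer would, in place of code of your own. Each camera call takes 0.05 s, during which the arm holds its last target. There are 200 camera calls.

### The job

Get the power-supply board ready for soldering: take it from the steel tray, lay it component side up flat in the pocket of the rotary board holder's tilted frame (either way round), close the lid on it, and throw the cam lever over until it snaps fully home. Then wind the frame half a turn by its crank, as far as it goes, so that the solder side is up, and let go. Leave the solder reel, multimeter, tip cleaner and flux jar where they stand.

Things in the scene. Friction and masses are not known exactly. Their poses are not given: they have to be found in the camera images.
- board: Green circuit board, 80 (x) by 120 (y) by 3 mm, 0.13 to 0.2 kg, lying component side up on the tray floor, 6 mm above the bench. Origin: centre of its underside; z out of the component side. In its middle stands the transformer; beside that two black capacitors, a grey terminal and an aluminium heat sink, up to 18 mm tall, outside the 22 mm wide middle strip along y that is free for fingers.
- transformer (a point): Centre of the top face of the board's transformer, a block 32 mm (x) by 34 mm (y) whose top is 35 mm above the board's underside; axes as the board's. Pick the board up by this block, fingers closing along y.
- pocket (a point): Centre of the pocket floor in the rotary holder's frame (106 x 146 x 11 mm). Frame axes: x from front edge (lever side) to hinged far edge, y left, z out of the open face. Pocket 86 (x) by 126 (y) mm, 3 mm deep, round an open window: the board lies flush. Starts tilted 30 degrees, front edge low. Trunnion axis along y, 1 mm below this point, 115 mm above the bench; cheeks 81 mm to either side.
- frame_turn (a joint): Turn of the frame about its trunnions (frame y axis): 0 at the start, against a stop; grows as the front edge and the crank rise and go over the top to the far side; 3.14 against the other stop, solder side up. Stiff (0.35 N m of friction): it stays where it is left.
- crank_grip (a point): Centre of the crank's black grip sleeve, 60 mm long, 14 mm diameter, parallel to the frame's y axis and free to spin on its pin. At x = -45, y = -138, z = -1 mm of the pocket's axes, so 45 mm from the trunnion axis, outside the right-hand cheek (its outer face at y = -93 mm, crank arm at y = -100 mm). The crank turns with the frame.
- lid (a joint): Lid: aluminium bezel, 104 by 144 mm, 60 by 100 mm window, 7 mm thick, hinged along y on the frame's far edge. 0 = closed on frame and board, grows as its front edge lifts; starts open at 1.75 to 2.1 rad. Its stiff hinge (0.13 N m) holds it where it is left, but not with the board's weight on it upside down: that is the lever's job.
- lid_hinge (a point): Middle of the lid's hinge line, at x = 56, y = 0, z = 5 mm of the pocket's axes. Axes are the lid's (when closed the same as the pocket's). The lid reaches 108 mm from this line along its -x; its outer face lies 5 mm above the line.
- lid_front (a point): Point on the outer face of the lid's front bar, left of the lever: lid frame x = -104, y = 25, z = 5 mm. A good place to push the lid shut. Axes as the lid's.
- cam_lever (a joint): Black cam lever on the lid's front edge, swinging about the lid's x axis. 1.75 = open, standing up from the lid, leaning 10 degrees to the right; 0 = shut, lying along the front edge, pointing left. A spring holds it open: pushing takes up to 8 N at the handle, to about 0.4 rad; past that it snaps shut. Its claw then hooks the pin on the frame's front edge. It catches only with the lid closed.
- lever_hub (a point): Centre of the lever's hub; with the lid closed at x = -64.5, y = -40, z = 9 mm of the pocket's axes. Axes are the lever's: its handle runs along y to 98 mm from the hub, is 13 mm wide (x) and 13 mm thick; its outer face, to push on when shutting, is 10.5 mm from the hub along z.
- lever_end (a point): Point inside the lever's black handle, 75 mm from the hub along the lever's y axis and 4 mm along its z; axes as the lever's.
- tray: Shallow loose steel tray, 92 by 154 mm, rim 18 mm high, in which the board lies. Origin: centre of its underside. Where it ends up does not matter.
- solder_reel: Bystander: reel of solder with green flanges, 79 by 100 by 66 mm; origin at the centre of its underside.
- multimeter: Bystander: hand multimeter lying on its back, 138 by 66 by 43 mm; origin at the centre of its underside.
- tip_cleaner: Bystander: round black tip cleaner with brass wool, 62 mm diameter, 36 mm high; origin at the centre of its underside.
- flux_jar: Bystander: small brown jar with a black cap, 42 mm diameter, 65 mm high; origin at the centre of its underside.

How it is judged:
On the way, in this order (a step that is already met when the one before it is completed fails the run):
1. the board lies flat in the frame's pocket, component side up, with the lid still open (x of board in the frame of pocket between -0.005 and 0.005 m and y of board in the frame of pocket between -0.005 and 0.005 m and z of board in the frame of pocket between -0.002 and 0.002 m and z of transformer in the frame of pocket above 0.02 m and angle between the x axis of board and the x axis of pocket, either way round below 0.08 rad and value of joint lid above 1 rad and value of joint frame_turn below 0.2 rad), for 0.2 s.
2. the lid is closed on the board (x of board in the frame of pocket between -0.005 and 0.005 m and y of board in the frame of pocket between -0.005 and 0.005 m and z of board in the frame of pocket between -0.002 and 0.002 m and z of transformer in the frame of pocket above 0.02 m and angle between the x axis of board and the x axis of pocket, either way round below 0.08 rad and value of joint lid below 0.04 rad and value of joint frame_turn below 0.2 rad), for 0.2 s.
3. the cam lever has snapped home over the closed lid (x of board in the frame of pocket between -0.005 and 0.005 m and y of board in the frame of pocket between -0.005 and 0.005 m and z of board in the frame of pocket between -0.002 and 0.002 m and z of transformer in the frame of pocket above 0.02 m and angle between the x axis of board and the x axis of pocket, either way round below 0.08 rad and value of joint lid below 0.03 rad and value of joint cam_lever below 0.1 rad and value of joint frame_turn below 0.2 rad), for 0.2 s.
At the end, for the whole second after the job is handed in: Frame against its far stop (frame_turn > 3.04), lid < 0.03 rad, cam lever < 0.1 rad, board at rest in the pocket, components to the lid: within 5 mm of centre in x and y, 2 mm of the floor, 0.08 rad of square, either way round. The four bystanders within 30 mm of where they stood (x of board in the frame of pocket between -0.005 and 0.005 m and y of board in the frame of pocket between -0.005 and 0.005 m and z of board in the frame of pocket between -0.002 and 0.002 m and z of transformer in the frame of pocket above 0.02 m and angle between the x axis of board and the x axis of pocket, either way round below 0.08 rad and value of joint lid below 0.03 rad and value of joint cam_lever below 0.1 rad and value of joint frame_turn above 3.04 rad and linear speed of board below 0.02 m/s and distance of each of solder_reel, multimeter, tip_cleaner, flux_jar from where it was at the start of the episode below 0.03 m); the robot touches nothing.
It fails at once if the frame is turned over before the cam lever is shut (value of joint frame_turn above 0.6 rad and value of joint cam_lever above 0.3 rad).
It fails at once if the solder reel is pushed away or knocked over (distance of solder_reel from where it was at the start of the episode above 0.03 m or angle between solder_reel's own z axis and vertical above 0.5 rad).
It fails at once if the multimeter is pushed away or knocked over (distance of multimeter from where it was at the start of the episode above 0.03 m or angle between multimeter's own z axis and vertical above 0.5 rad).
It fails at once if the tip cleaner is pushed away or knocked over (distance of tip_cleaner from where it was at the start of the episode above 0.03 m or angle between tip_cleaner's own z axis and vertical above 0.5 rad).
It fails at once if the flux jar is pushed away or knocked over (distance of flux_jar from where it was at the start of the episode above 0.03 m or angle between flux_jar's own z axis and vertical above 0.5 rad).
It also fails if it takes over 72 s, if anything falls off the work surface, if the arm or the gripper's body presses on something with over 40 N, if the wrist force passes 120 N, or if a joint passes its speed limit or range.

## Working session

There is one attempt and no reset: what is moved stays moved. The work goes in short steps, Python scripts to look and compute and a shell command to move; the robot and the scene stay as the last step left them, time stands still between calls to the robot, and variables do not carry over. Pictures are saved under pics/ and viewed, at most 10 in all, crops included, and the job is handed in when it is done.

```bash
mkdir -p pics
cat > h.py <<'E'
import numpy as np, cv2
from scipy.spatial.transform import Rotation as Ro
from workcell import ctrl
def cam(n,fn=None):
    c=ctrl.read_camera(n)
    c['f']=192/np.tan(np.radians(c['vertical_fov'])/2)
    c['R']=np.array(c['R']);c['t']=np.array(c['t'])
    if fn: cv2.imwrite('pics/'+fn,np.array(c['image'])[:,:,::-1])
    return c
def ray(c,u,v):
    d=c['R'].T@np.array([(u-c['cx'])/c['f'],(v-c['cy'])/c['f'],1]); return -c['R'].T@c['t'],d
def atz(c,u,v,z):
    o,d=ray(c,u,v); return o+d*(z-o[2])/d[2]
def proj(c,X):
    p=np.atleast_2d(X)@c['R'].T+c['t']; return np.c_[c['cx']+c['f']*p[:,0]/p[:,2],c['cy']+c['f']*p[:,1]/p[:,2]]
E
python3 - <<'E'
from h import *
import pickle
a=[cam(n) for n in('top','side','wrist')]
for c in a: print(c['vertical_fov'],c['cx'],c['cy'],(-c['R'].T@c['t']).round(3),c['R'].round(3).tolist())
pickle.dump(a,open('c0.pkl','wb'))
for n,c in zip(('top','side'),a): cv2.imwrite(f'pics/{n}0.png',cv2.resize(np.array(c['image'])[:,:,::-1],(800,600),interpolation=cv2.INTER_CUBIC))
print(ctrl.read_state())
E
```

```text
43.45149870732291 241.81684958534134 193.1439325644852 [0.511 0.208 1.282] [[-0.0, -1.0, -0.001], [-0.998, 0.001, -0.059], [0.059, 0.001, -0.998]]
57.2047702450073 253.97862538285833 197.98028526960258 [0.145 1.043 0.71 ] [[-0.889, -0.457, 0.023], [-0.263, 0.469, -0.843], [0.375, -0.756, -0.537]]
62.01666178009294 254.48654222499084 191.08928969075112 [ 0.203 -0.491  0.373] [[0.243, -0.97, -0.001], [-0.923, -0.232, 0.306], [-0.297, -0.074, -0.952]]
{'time': 0.15, 'qpos': array([-1.54840358e+00,  3.13320236e-01,  1.49822091e+00,  2.74551964e-05,
        1.33100986e+00, -2.23377806e-01]), 'joint_vel': array([ 0.00119893, -0.00090223, -0.00346754, -0.00015974,  0.00164899,
        0.00061086]), 'joint_torque': array([ 1.23553367e-03, -4.12367141e+01, -2.59794849e+01, -2.02489332e-04,
        3.20087311e-03,  2.83943928e-05]), 'ee_pos': array([ 0.12773677, -0.50901263,  0.20458287]), 'ee_rot': array([-4.75421203e-04,  9.92459388e-01,  1.22572975e-01,  6.13386383e-05]), 'contact_force': array([ 0.56133535, -0.02723916, -0.41948673]), 'wrist_torque': array([ 0.0111049 , -0.00197166,  0.00754709]), 'grip_force': 0.0, 'width': 0.9988514601393412}
```

View pics/top0.png

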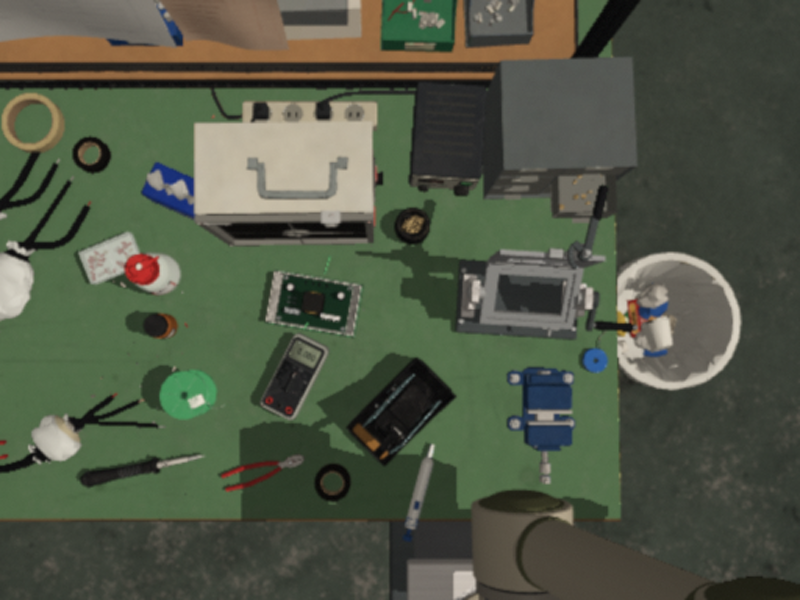

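View pics/side0.png

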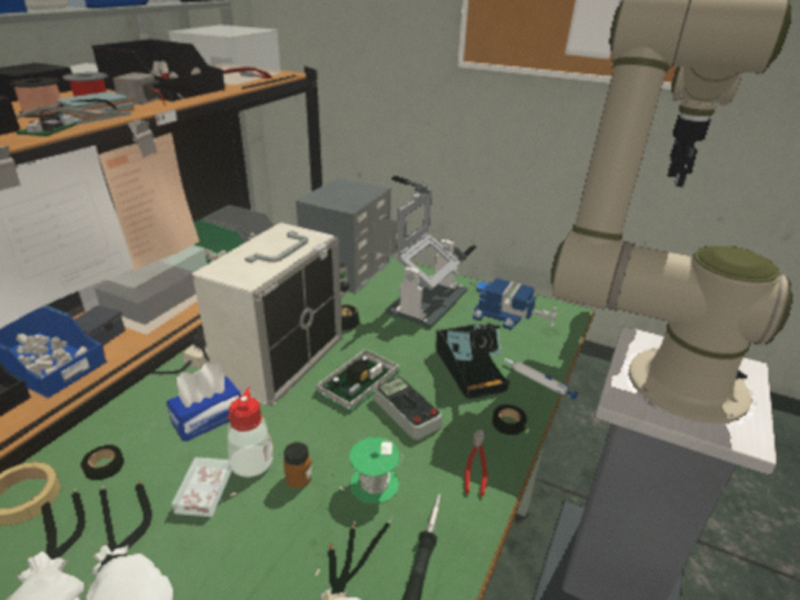

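The top view shows the board in its tray at (314,303)/800 with its long axis roughly along y, the holder at about (530,295) with its lid open towards the far side, and the crank at (610,325). The side view shows the same. Next I'll make magnified crops.

Run:
```python
from h import *
import pickle
a=pickle.load(open('c0.pkl','rb'))
def crop(c,u,v,w,h): return cv2.resize(np.array(c['image'])[v:v+h,u:u+w,::-1],(400,300),interpolation=cv2.INTER_CUBIC)
t,s=a[0],a[1]
# top: board crop 80x60 (x5), holder 133x100 (x3) ; side: board, holder
im=np.vstack([np.hstack([crop(t,162,165,80,60),crop(t,280,110,133,100)]),np.hstack([crop(s,195,215,80,60),crop(s,230,105,100,75+30-30)])])
cv2.imwrite('pics/crops.png',im)
```

```text
(no output)
```

View pics/crops.png

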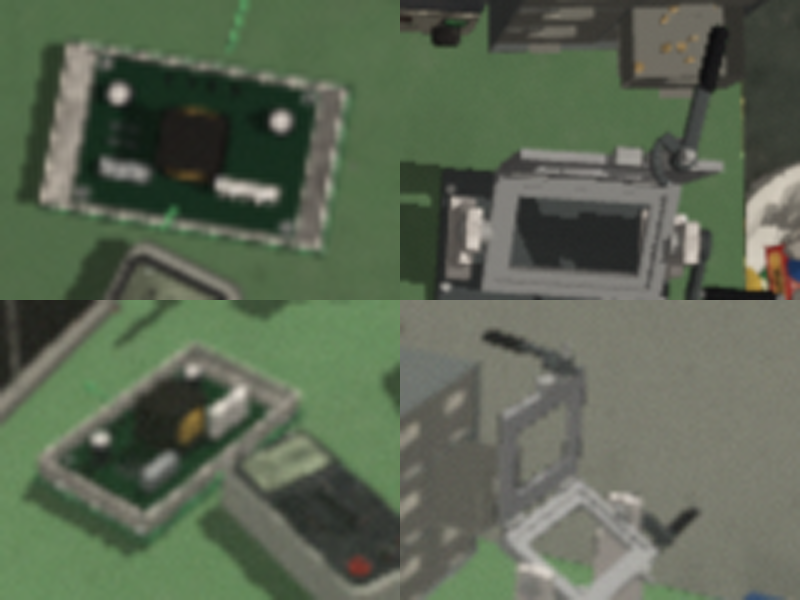

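The top-left crop gives the board corners at about (100,50), (318,88), (295,240), (78,202) and the transformer top at (193,145). The tray rim corners are at about (72,42), (348,88), (322,250), (42,205). In the top-right crop the hinge edge of the frame runs from (498,178) to (668,186). In the bottom-right crop the lid stands open with the lever up. Now I'll fit the models numerically.

```bash
cat > fit.py <<'E'
from h import *
import pickle
from scipy.optimize import differential_evolution, minimize
from scipy.ndimage import map_coordinates
def rect(x0,x1,y0,y1,z): return [np.array([a,b]) for a,b in zip([(x0,y0,z),(x1,y0,z),(x1,y1,z),(x0,y1,z)],[(x1,y0,z),(x1,y1,z),(x0,y1,z),(x0,y0,z)])]
def prep(c):
    g=cv2.GaussianBlur(np.array(c['image']).astype(np.float32),(0,0),0.8)
    gx=cv2.Sobel(g,cv2.CV_32F,1,0);gy=cv2.Sobel(g,cv2.CV_32F,0,1)
    c['gx']=gx;c['gy']=gy
def score(c,segs):
    tot=0;n=0
    for s in segs:
        P=proj(c,s[0]+(s[1]-s[0])*np.linspace(.04,.96,40)[:,None]); d=P[-1]-P[0];L=np.linalg.norm(d);nn=np.array([-d[1],d[0]])/L
        g=np.zeros(40)
        for k in range(3):
            g=np.maximum(g,abs(map_coordinates(c['gx'][:,:,k],[P[:,1],P[:,0]],order=1,mode='nearest')*nn[0]+map_coordinates(c['gy'][:,:,k],[P[:,1],P[:,0]],order=1,mode='nearest')*nn[1]))
        tot+=np.minimum(g,150).mean()*L;n+=L
    return tot/n
def holder(p):
    x,y,yaw=p[:3]; turn=p[4] if len(p)>4 else 0
    R=Ro.from_euler('z',yaw).as_matrix()@Ro.from_euler('y',-np.pi/6+turn).as_matrix()
    o=np.array([x,y,.115])+R@[0,0,.001]
    return R,o
def lidpose(p):
    R,o=holder(p); return R@Ro.from_euler('y',p[3]).as_matrix(), o+R@[.056,0,.005]
E
cat > f1.py <<'E'
from fit import *
a=pickle.load(open('c0.pkl','rb'))[:2]
for c in a: prep(c)
t=a[0]
tp=lambda u,v:(162+u/5,165+v/5)
B=np.array([atz(t,*tp(*q),.009)[:2] for q in[(100,50),(318,88),(295,240),(78,202)]])
print('board c',B.mean(0),np.linalg.norm(np.diff(B,axis=0),axis=1),'transf',atz(t,*tp(193,145),.041))
e=B[0]-B[1]+B[3]-B[2]; print('yaw',np.arctan2(-e[0],e[1]))
def tray(p): 
    R=Ro.from_euler('z',p[2]).as_matrix(); return [s@R.T+[p[0],p[1],0] for s in rect(-.046,.046,-.077,.077,.018)]
def board(p): 
    R=Ro.from_euler('z',p[2]).as_matrix(); return [s@R.T+[p[0],p[1],0] for s in rect(-.04,.04,-.06,.06,.009)]
b0=[*B.mean(0),np.arctan2(-e[0],e[1])]
for nm,f in(('tray',tray),('board',board)):
    r=differential_evolution(lambda p:-sum(score(c,f(p)) for c in (a if nm=='tray' else a[:1])),[(b-d,b+d) for b,d in zip(b0,(.02,.02,.1))],seed=1); print(nm,r.x,-r.fun)
h0=atz(t,341,189.5,.116);print('h0',h0)
def fs(p):
    R,o=holder(p); S=rect(-.053,.053,-.073,.073,.003)
    L,lo=lidpose(p); S2=rect(-.108,-.004,-.072,.072,.005)[1:]+rect(-.086,-.026,-.05,.05,.005)
    return [s@R.T+o for s in S],[s@L.T+lo for s in S2]
def cost(p):
    A,Bq=fs(p); return -(score(a[0],A)+score(a[1],A)+score(a[1],Bq)+.3*score(a[0],Bq))
r=differential_evolution(cost,[(h0[0]-.03,h0[0]+.03),(h0[1]-.03,h0[1]+.03),(-.2,.15),(1.7,2.15)],seed=2,popsize=25)
p=r.x;print('holder',p,-r.fun,[round(score(c,s)) for c in a for s in fs(p)])
np.save('holder.npy',p)
out=[]
for c,(u,v,w,h) in zip(a,((285,115,128,96),(230,105,128,96))):
    k=400/w*1.0
    im=cv2.resize(np.array(c['image'])[v:v+h,u:u+w,::-1],(400,300),interpolation=cv2.INTER_CUBIC)
    im2=im.copy()
    for s in sum(fs(p),[]):
        q=(proj(c,s)-[u,v]+.5)*k; cv2.line(im2,*[tuple(int(z) for z in x) for x in q],(0,0,255),1)
    R,o=holder(p);g=(proj(c,o+R@np.array([-.045,-.138,-.001]))[0]-[u,v]+.5)*k; cv2.circle(im2,tuple(int(z) for z in g),4,(255,0,0),1)
    out.append(np.hstack([im,im2]))
cv2.imwrite('pics/ov1.png',np.vstack(out))
E
python3 f1.py
```

```text
board c [0.58363068 0.31586086] [0.1174789  0.08140623 0.11652044] transf [0.58171993 0.31558409 0.041     ]
yaw -0.17361729554859096
tray [ 0.58063411  0.32670771 -0.17781316] 172.43545925654337
board [ 0.58497851  0.31976062 -0.1764121 ] 144.0621133394694
h0 [ 0.58817457 -0.03137893  0.116     ]
holder [ 0.58958351 -0.02592794 -0.06995233  2.03625724] 278.1024181466248 [110, 77, 103, 42]
```

View pics/ov1.png

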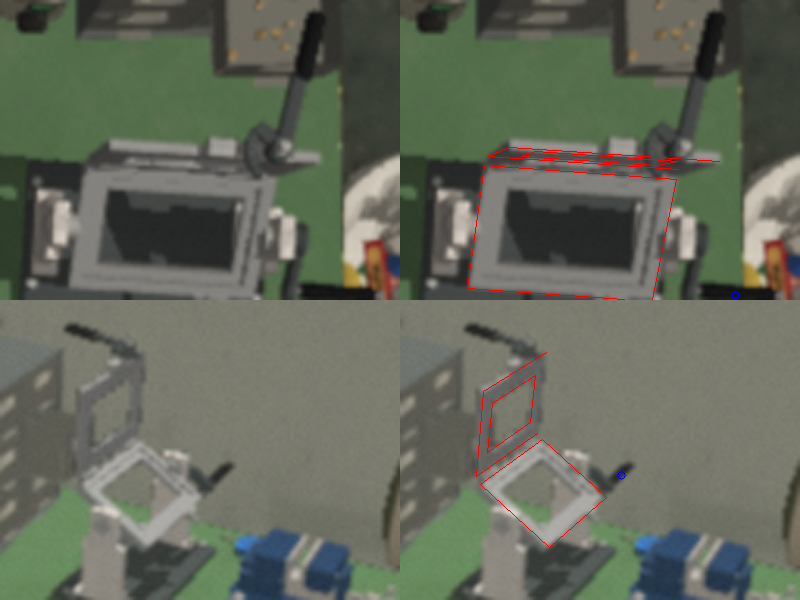

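The frame fit is good: the red outline lies on the grey frame in both views, with a yaw of about -4° and the pocket near (0.589,-0.026). The board is near (0.584,0.318) with yaw -0.176. First move: go above the board, then refine with the wrist camera.

```bash
cat >> h.py <<'E'
def plan(pos,R):
    s=ctrl.read_state(); w=s['ee_rot']; C=Ro.from_quat([w[1],w[2],w[3],w[0]]).as_matrix()
    d=np.array(pos)-s['ee_pos']
    print('t',round(s['time'],2),'ee',s['ee_pos'].round(4),'shift(now axes)',(C.T@d/.02).round(2),'shift(target axes)',(R.T@d/.02).round(2),'rot',(Ro.from_matrix(C.T@R).as_rotvec()/np.radians(5)).round(2),'q',s['qpos'].round(2))
def Rt(x,z):
    x=np.array(x,float);z=np.array(z,float);z/=np.linalg.norm(z);x-=z*(x@z);x/=np.linalg.norm(x);return np.c_[x,np.cross(z,x),z]
E
R1='[0.892,-0.96,0]'
python3 -m jog '{"delta_pos":[[0.89,-0.96,0],[0.89,-0.96,0],[0.89,-0.96,0],[0.89,-0.96,0],[0.89,-0.96,0],[0.89,-0.96,0],[0.89,-0.96,0],[0.89,-0.96,0],[0.89,-0.96,0],[0.89,-0.96,0],[0.89,-0.96,0],[0.89,-0.96,0],[0.89,-0.96,0],[0.89,-0.96,0],[0.89,-0.96,0],[0.89,-0.96,0],[0.89,-0.96,0],[0.89,-0.96,0]],"rot":[[0,0,0],[0,0,0],[0,0,0],[0,0,0],[0,0,0],[0,0,0],[0,0,0],[0,0,0],[0,0,0],[0,0,0],[0,0,0],[0,0,0],[0,0,0],[0,0,0],[0,0,0],[0,0,0],[0,0,0],[0,0,0]],"hand":[1,1,1,1,1,1,1,1,1,1,1,1,1,1,1,1,1,1]}' 60
python3 -m jog '{"delta_pos":[[0.89,-0.96,0],[0.89,-0.96,0],[0.89,-0.96,0],[0.89,-0.96,0],[0.89,-0.96,0],[0.89,-0.96,0],[0.89,-0.96,0],[0.89,-0.96,0],[0.89,-0.96,0],[0.89,-0.96,0],[0.89,-0.96,0],[0.89,-0.96,0],[0.89,-0.96,0],[0.89,-0.96,0],[0.89,-0.96,0],[0.89,-0.96,0],[0.89,-0.96,0],[0.89,-0.96,0]],"rot":[[0,0,0],[0,0,0],[0,0,0],[0,0,0],[0,0,0],[0,0,0],[0,0,0],[0,0,0],[0,0,0],[0,0,0],[0,0,0],[0,0,0],[0,0,0],[0,0,0],[0,0,0],[0,0,0],[0,0,0],[0,0,0]],"hand":[1,1,1,1,1,1,1,1,1,1,1,1,1,1,1,1,1,1]}'
python3 -c "
from h import *
import numpy as np
y=-.176+np.pi
plan([.583,.318,.2],Rt([np.cos(y),np.sin(y),0],[0,0,-1]))"
```

```text
time: 1.65
ee_pos: [0.3547, -0.0948, 0.205]
ee_rot: [0.0, 0.992, 0.123, 0.0]
contact_force: [-0.2, -0.3, 0.4]
width: 1.002
grip_force: 0.0
time: 3.15
ee_pos: [0.5814, 0.3183, 0.2046]
ee_rot: [0.0, 0.992, 0.123, -0.0]
contact_force: [0.1, -0.5, -0.6]
width: 1.004
grip_force: 0.0
t 3.15 ee [0.5814 0.3183 0.2046] shift(now axes) [0.08 0.03 0.23] shift(target axes) [-0.08  0.    0.23] rot [-1.000e-02  0.000e+00 -3.117e+01] q [ 0.32  0.63  1.02 -0.    1.5   1.65]
```

```bash
python3 -m jog '{"delta_pos":[[0,0,0],[0,0,0],[0,0,0],[0,0,0],[0,0,0],[0,0,0],[0,0,0],[0,0,0],[0,0,0],[0,0,0],[0,0,0],[0,0,0],[0,0,0],[0,0,0],[0,0,0],[0,0,0]],"rot":[[0,0,-1],[0,0,-1],[0,0,-1],[0,0,-1],[0,0,-1],[0,0,-1],[0,0,-1],[0,0,-1],[0,0,-1],[0,0,-1],[0,0,-1],[0,0,-1],[0,0,-1],[0,0,-1],[0,0,-1],[0,0,-1]],"hand":[1,1,1,1,1,1,1,1,1,1,1,1,1,1,1,1]}' >/dev/null
python3 -m jog '{"delta_pos":[[0,0,0],[0,0,0],[0,0,0],[0,0,0],[0,0,0],[0,0,0],[0,0,0],[0,0,0],[0,0,0],[0,0,0],[0,0,0],[0,0,0],[0,0,0],[0,0,0],[0,0,0],[0,0,0]],"rot":[[0,0,-1],[0,0,-1],[0,0,-1],[0,0,-1],[0,0,-1],[0,0,-1],[0,0,-1],[0,0,-1],[0,0,-1],[0,0,-1],[0,0,-1],[0,0,-1],[0,0,-1],[0,0,-1],[0,0,-1],[0,0,-0.17]],"hand":[1,1,1,1,1,1,1,1,1,1,1,1,1,1,1,1]}'
python3 - <<'E'
from h import *
c=cam('wrist'); im=np.array(c['image'])[:,:,::-1].copy()
import pickle; pickle.dump(c,open('cw1.pkl','wb'))
R=Ro.from_euler('z',-.176).as_matrix(); 
for o in ([.5836,.3159,0],[.585,.3197,0]):
  for z,hx,hy in((.009,.04,.06),(.041,.016,.017)):
    q=proj(c,np.array([[a*hx,b*hy,z] for a,b in((1,1),(1,-1),(-1,-1),(-1,1))])@R.T+o)
    cv2.polylines(im,[np.round(q*1).astype(int)],True,(0,0,255) if o[0]<.584 else (255,0,0),1)
cv2.imwrite('pics/w1.png',cv2.resize(im,(800,600)))
E
```

```text
time: 5.82
ee_pos: [0.581, 0.317, 0.2046]
ee_rot: [-0.0, 0.086, 0.996, -0.0]
contact_force: [-0.3, -0.2, -0.2]
width: 1.001
grip_force: 0.0
```

View pics/w1.png

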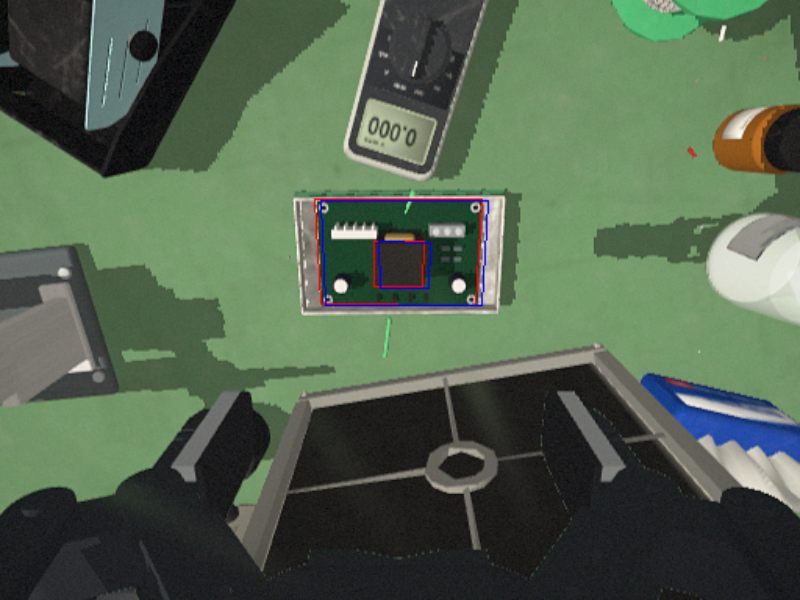

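The board and the transformer lie between the two overlays. The transformer's top is at (380–427, 242–288), so I take the board at (0.584,0.318) with yaw -0.176. The fingers are clear. Descend.

```bash
python3 -c "
from h import *
y=-.176+np.pi
plan([.584,.318,.019],Rt([np.cos(y),np.sin(y),0],[0,0,-1]))"
```

```text
t 5.87 ee [0.581  0.3171 0.2047] shift(now axes) [-0.15  0.07  9.28] shift(target axes) [-0.14  0.07  9.28] rot [-0.   -0.01  0.01] q [ 0.32  0.63  1.02  0.    1.49 -1.07]
```

```bash
python3 -m jog '{"delta_pos":[[-0.15,0.07,0],[0,0,1],[0,0,1],[0,0,1],[0,0,1],[0,0,1],[0,0,1],[0,0,1],[0,0,1],[0,0,0.65],[0,0,0.63],[0,0,0],[0,0,0]],"rot":[[0,0,0],[0,0,0],[0,0,0],[0,0,0],[0,0,0],[0,0,0],[0,0,0],[0,0,0],[0,0,0],[0,0,0],[0,0,0],[0,0,0],[0,0,0]],"hand":[1,1,1,1,1,1,1,1,1,1,1,1,1]}' 60
python3 - <<'E'
from h import *
c=cam('wrist','w2.png')
plan([.584,.318,.019],Rt([-np.cos(.176),np.sin(.176),0],[0,0,-1]))
E
```

```text
time: 6.95
ee_pos: [0.5844, 0.318, 0.0194]
ee_rot: [-0.0, 0.088, 0.996, -0.0]
contact_force: [1.2, 1.2, 1.0]
width: 1.002
grip_force: 0.0
t 7.0 ee [0.5849 0.3182 0.0203] shift(now axes) [ 0.04 -0.02  0.07] shift(target axes) [ 0.04 -0.02  0.07] rot [ 0.01  0.01 -0.  ] q [ 0.32  0.8   1.22  0.    1.12 -1.07]
```

View pics/w2.png

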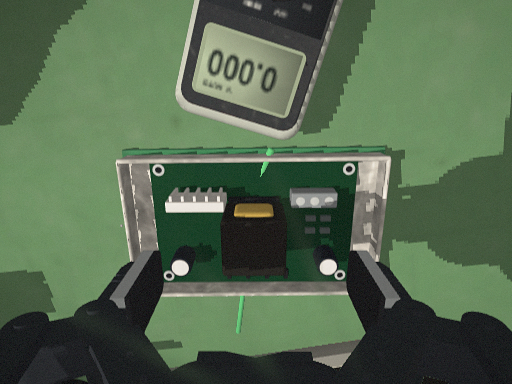

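Run:
```python
from h import *
c=cam('wrist')
s=ctrl.read_state();p=s['ee_pos'];print(p)
R=Rt([-np.cos(.176),np.sin(.176),0],[0,0,-1])
print('tips',proj(c,np.array([[.011,.042,-.013],[-.011,.042,-.013],[.011,-.042,-.013],[-.011,-.042,-.013]])@R.T+p).round())
o=np.array([.584,.318,.006]);B=Ro.from_euler('z',-.176).as_matrix()
print('transf',proj(c,np.array([[.016,.017,.035],[.016,-.017,.035],[-.016,-.017,.035],[-.016,.017,.035]])@B.T+o).round())
print('board',proj(c,np.array([[.04,.06,.003],[.04,-.06,.003],[-.04,-.06,.003],[-.04,.06,.003]])@B.T+o).round())
```

```text
[0.58502405 0.31822282 0.02068399]
tips [[335. 224.]
 [332. 260.]
 [177. 224.]
 [180. 260.]]
transf [[287. 274.]
 [223. 274.]
 [221. 219.]
 [289. 219.]]
board [[347. 279.]
 [163. 279.]
 [151. 158.]
 [360. 158.]]
```

The projected board and transformer match the image to within 1–2 px, so I close on the transformer.

```bash
python3 -m jog '{"delta_pos":[[0.03,0,0.05],[0,0,0],[0,0,0],[0,0,0],[0,0,0],[0,0,0],[0,0,0],[0,0,0],[0,0,0],[0,0,0]],"rot":[[0,0,0],[0,0,0],[0,0,0],[0,0,0],[0,0,0],[0,0,0],[0,0,0],[0,0,0],[0,0,0],[0,0,0]],"hand":[-1,-1,-1,-1,-1,-1,-1,-1,-1,-1]}' 60
```

```text
time: 7.88
ee_pos: [0.5837, 0.3181, 0.0184]
ee_rot: [0.0, 0.088, 0.996, 0.0]
contact_force: [0.6, 0.2, 0.5]
width: 0.001
grip_force: 0.0
```

Run:
```python
from h import *
c=cam('wrist','w3.png')
s=ctrl.read_state();print(s['width'],s['grip_force'],s['ee_pos'])
```

```text
0.002526416529508673 0.0 [0.58371963 0.31807309 0.01839275]
```

View pics/w3.png

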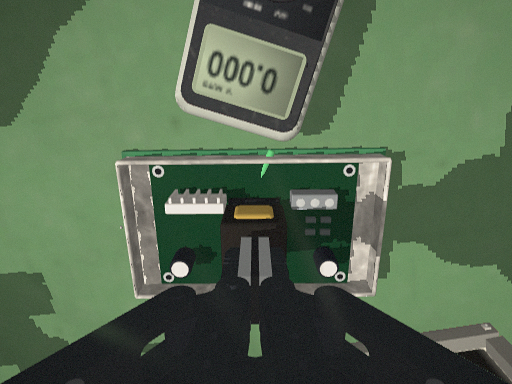

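Run:
```python
from h import *
c=cam('wrist')
s=ctrl.read_state();p=s['ee_pos'];print(p,-c['R'].T@c['t'])
w=s['ee_rot'];R=Ro.from_quat([w[1],w[2],w[3],w[0]]).as_matrix()
for z in (0,-.01,-.02,-.03,-.04,-.05):
  print(z,proj(c,np.array([[0,0,z],[.011,0.007,z],[.011,-.007,z],[-.011,0,z]])@R.T+p).round().tolist())
```

```text
[0.583717   0.31808503 0.01841166] [0.50572679 0.33128447 0.18730385]
0 [[256.0, 232.0], [268.0, 214.0], [243.0, 214.0], [256.0, 249.0]]
-0.01 [[256.0, 239.0], [269.0, 221.0], [243.0, 221.0], [256.0, 257.0]]
-0.02 [[256.0, 248.0], [270.0, 229.0], [242.0, 229.0], [256.0, 267.0]]
-0.03 [[256.0, 258.0], [271.0, 237.0], [241.0, 237.0], [256.0, 277.0]]
-0.04 [[256.0, 269.0], [272.0, 247.0], [240.0, 247.0], [256.0, 289.0]]
-0.05 [[256.0, 281.0], [273.0, 259.0], [239.0, 259.0], [256.0, 303.0]]
```

The fingers closed on nothing. In the image their tips appear above the transformer, at an apparent tip height of about 0.045, so the reported TCP seems to lie beyond the real tips. I'll probe for it: with the fingers shut, descend in small steps onto the transformer's top.

```bash
for i in 1 2 3 4; do python3 -m jog '{"delta_pos":[[0,0,0.05],[0,0,0.05]],"rot":[[0,0,0],[0,0,0]],"hand":[-1,-1]}' | egrep 'ee_pos|contact'; done
```

```text
ee_pos: [0.5837, 0.3181, 0.0163]
contact_force: [0.4, 0.3, 0.2]
ee_pos: [0.5837, 0.3181, 0.0145]
contact_force: [-6.3, -1.0, 10.3]
ee_pos: [0.5837, 0.3181, 0.0144]
contact_force: [-9.3, -4.3, 21.7]
ee_pos: [0.5838, 0.3182, 0.0143]
contact_force: [-16.0, -7.2, 34.8]
```

```bash
python3 -m jog '{"delta_pos":[[0,0,-0.3],[0,0,0]],"rot":[[0,0,0],[0,0,0]],"hand":[-1,-1]}' | egrep 'ee_pos|contact'
python3 - <<'E'
from h import *
c=cam('side');t=cam('top');p=ctrl.read_state()['ee_pos']
print(p,proj(c,p),proj(t,p),proj(c,np.array([.584,.318,.041])),proj(c,p+[0,0,.026]))
def cr(c,u,v,w,h,W,H): return cv2.resize(np.array(c['image'])[v:v+h,u:u+w,::-1],(W,H),interpolation=cv2.INTER_CUBIC)
cv2.imwrite('pics/s3.png',np.hstack([cr(c,185,165,100,150,400,600),cr(t,150,120,100,150,400,600)]))
E
```

```text
ee_pos: [0.5843, 0.3183, 0.0178]
contact_force: [0.4, 0.0, 0.1]
[0.58365939 0.31805798 0.01615942] [[229.64901348 240.2408697 ]] [[200.47879957 193.80387676]] [[229.44742993 233.83726587]] [[229.52889997 233.58067687]]
```

View pics/s3.png

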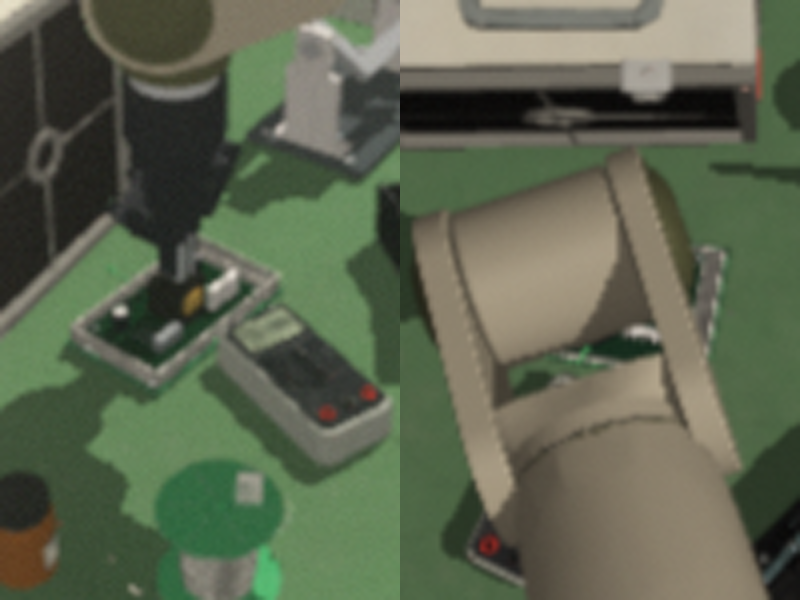

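The side crop shows the fingertip ending at (183,280), on the transformer's top at (175,285), while the reported TCP is about 26 mm lower. So the real tips sit about 26 mm behind the reported TCP. I'll open, go 25 mm lower and grip again.

```bash
python3 -m jog '{"delta_pos":[[0,0,0],[0,0,0],[0,0,0],[0,0,0],[0,0,0],[0,0,0],[0,0,0],[0,0,0.5],[0,0,0.5],[0,0,0.3],[0,0,0],[0,0,0]],"rot":[[0,0,0],[0,0,0],[0,0,0],[0,0,0],[0,0,0],[0,0,0],[0,0,0],[0,0,0],[0,0,0],[0,0,0],[0,0,0],[0,0,0]],"hand":[1,1,1,1,1,1,1,1,1,1,1,1]}' 60
python3 -m jog '{"delta_pos":[[0,0,0],[0,0,0],[0,0,0],[0,0,0],[0,0,0],[0,0,0],[0,0,0],[0,0,0]],"rot":[[0,0,0],[0,0,0],[0,0,0],[0,0,0],[0,0,0],[0,0,0],[0,0,0],[0,0,0]],"hand":[-1,-1,-1,-1,-1,-1,-1,-1]}' 60
```

```text
time: 9.92
ee_pos: [0.5834, 0.318, -0.0104]
ee_rot: [-0.001, 0.088, 0.996, -0.0]
contact_force: [0.5, 1.2, -0.2]
width: 0.998
grip_force: 0.0
time: 10.58
ee_pos: [0.584, 0.3182, -0.009]
ee_rot: [0.0, 0.088, 0.996, 0.0]
contact_force: [-0.3, 0.2, 5.6]
width: 0.388
grip_force: 61.3
```

Gripped at 33 mm width and 61 N. Next: lift and check the hold.

```bash
python3 -m jog '{"delta_pos":[[0,0,-0.5],[0,0,-1],[0,0,-1],[0,0,-1],[0,0,-1],[0,0,-1],[0,0,-1],[0,0,-1],[0,0,-1],[0,0,-1],[0,0,-1],[0,0,-1],[0,0,0]],"rot":[[0,0,0],[0,0,0],[0,0,0],[0,0,0],[0,0,0],[0,0,0],[0,0,0],[0,0,0],[0,0,0],[0,0,0],[0,0,0],[0,0,0],[0,0,0]],"hand":[-1,-1,-1,-1,-1,-1,-1,-1,-1,-1,-1,-1,-1]}'
python3 - <<'E'
from fit import *
R,o=holder(np.load('holder.npy')); print(R.round(3).tolist(),o)
T=np.c_[-R[:,0],R[:,1],-R[:,2]]; T=np.c_[T[:,0],np.cross(T[:,2],T[:,0]),T[:,2]]
plan(o+R@[0,0,.15],T)
c=cam('wrist','w4.png'); pickle.dump(c,open('cw4.pkl','wb'))
E
```

```text
time: 11.67
ee_pos: [0.5846, 0.3184, 0.2248]
ee_rot: [0.003, 0.088, 0.996, 0.001]
contact_force: [0.1, -0.3, -0.0]
width: 0.384
grip_force: 60.6
[[0.864, 0.07, -0.499], [-0.061, 0.998, 0.035], [0.5, 0.0, 0.866]] [ 0.58908473 -0.025893    0.11586603]
t 11.67 ee [0.5846 0.3184 0.2248] shift(now axes) [  0.5 -17.3  -1.1] shift(target axes) [  1.49 -17.16  -2.07] rot [-0.29 -5.93 -1.19] q [ 0.32  0.63  0.97 -0.    1.54 -1.07]
```

View pics/w4.png

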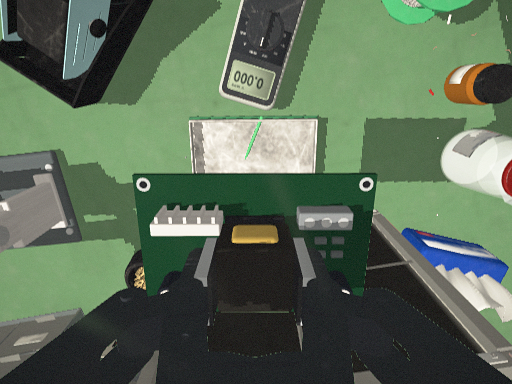

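The wrist view shows the board held level and square. Its near edge runs from (133,174) to (377,174), and the transformer is between the pads. Now I'll compare this with the predicted corners.

Run:
```python
from fit import *
c=pickle.load(open('cw4.pkl','rb'))
s=ctrl.read_state();p=s['ee_pos'];w=s['ee_rot'];R=Ro.from_quat([w[1],w[2],w[3],w[0]]).as_matrix()
print('ee-cam in tool',R.T@(-c['R'].T@c['t']-p))
for z in(-.015,-.018,-.021):
  print(z,proj(c,np.array([[.04,.06,z],[.04,-.06,z],[-.04,.06,z],[-.04,-.06,z]])@R.T+p).round(1).tolist())
# subpixel edges: green mask
im=np.array(c['image']).astype(int)
print([ (v,im[v,200].tolist()) for v in range(168,180)])
for v in (185,200,230,260): 
  r=im[v]; print(v,[ (u,r[u].tolist()) for u in range(130,142,1)][::2],[ (u,r[u].tolist()) for u in range(364,382,2)])
```

```text
ee-cam in tool [ 0.07907546 -0.00060905 -0.17143126]
-0.015 [[374.5, 168.7], [136.2, 168.7], [358.5, 302.6], [151.9, 302.7]]
-0.018 [[376.7, 170.2], [134.0, 170.2], [360.1, 305.9], [150.3, 306.1]]
-0.021 [[378.9, 171.7], [131.8, 171.7], [361.8, 309.4], [148.7, 309.5]]
[(168, [152, 148, 136]), (169, [149, 144, 135]), (170, [155, 149, 140]), (171, [155, 150, 140]), (172, [139, 133, 126]), (173, [63, 75, 62]), (174, [18, 51, 29]), (175, [31, 74, 42]), (176, [30, 73, 43]), (177, [27, 76, 48]), (178, [30, 71, 46]), (179, [27, 73, 47])]
185 [(130, [84, 106, 75]), (132, [85, 109, 78]), (134, [38, 80, 50]), (136, [139, 161, 140]), (138, [238, 237, 232]), (140, [38, 37, 44])] [(364, [40, 34, 39]), (366, [50, 47, 50]), (368, [34, 31, 36]), (370, [212, 210, 201]), (372, [232, 228, 220]), (374, [28, 73, 40]), (376, [110, 148, 103]), (378, [124, 163, 112]), (380, [130, 170, 117])]
200 [(130, [84, 107, 77]), (132, [84, 107, 75]), (134, [85, 107, 74]), (136, [36, 78, 50]), (138, [29, 72, 42]), (140, [35, 73, 45])] [(364, [30, 71, 44]), (366, [26, 73, 45]), (368, [31, 72, 46]), (370, [30, 71, 45]), (372, [30, 73, 47]), (374, [80, 121, 85]), (376, [128, 168, 116]), (378, [130, 170, 117]), (380, [126, 167, 117])]
230 [(130, [83, 106, 74]), (132, [85, 109, 77]), (134, [84, 106, 74]), (136, [84, 108, 78]), (138, [87, 108, 81]), (140, [35, 77, 49])] [(364, [17, 46, 29]), (366, [21, 47, 31]), (368, [21, 48, 32]), (370, [41, 70, 50]), (372, [30, 31, 28]), (374, [28, 24, 27]), (376, [54, 50, 47]), (378, [80, 76, 69]), (380, [146, 142, 131])]
260 [(130, [90, 119, 86]), (132, [31, 36, 35]), (134, [29, 28, 31]), (136, [30, 30, 27]), (138, [32, 29, 31]), (140, [28, 31, 29])] [(364, [23, 50, 38]), (366, [19, 49, 32]), (368, [37, 30, 30]), (370, [34, 33, 31]), (372, [32, 29, 30]), (374, [26, 30, 24]), (376, [31, 27, 24]), (378, [35, 33, 30]), (380, [30, 29, 23])]
```

```bash
python3 -m jog '{"delta_pos":[[0.03,-0.5,-0.1],[0.03,-0.99,-0.06],[0.03,-0.99,-0.06],[0.03,-0.99,-0.06],[0.03,-0.99,-0.06],[0.03,-0.99,-0.06],[0.03,-0.99,-0.06],[0.03,-0.99,-0.06],[0.03,-0.99,-0.06],[0.03,-0.99,-0.06],[0.03,-0.99,-0.06],[0.03,-0.99,-0.06],[0.03,-0.99,-0.06],[0.03,-0.99,-0.06],[0.03,-0.99,-0.06],[0.03,-0.99,-0.06],[0.03,-0.99,-0.06],[0,-0.96,-0.06]],"rot":[[0,0,0],[0,0,0],[0,0,0],[0,0,0],[0,0,0],[0,0,0],[0,0,0],[0,0,0],[0,0,0],[0,0,0],[0,0,0],[0,0,0],[0,0,0],[0,0,0],[0,0,0],[0,0,0],[0,0,0],[0,0,0]],"hand":[-1,-1,-1,-1,-1,-1,-1,-1,-1,-1,-1,-1,-1,-1,-1,-1,-1,-1]}' >/dev/null
python3 -m jog '{"delta_pos":[[0,0,0],[0,0,0],[0,0,0],[0,0,0],[0,0,0],[0,0,0],[0,0,0],[0,0,0],[0,0,0]],"rot":[[-0.04,-0.85,-0.17],[-0.04,-0.85,-0.17],[-0.04,-0.85,-0.17],[-0.04,-0.85,-0.17],[-0.04,-0.85,-0.17],[-0.04,-0.85,-0.17],[-0.04,-0.85,-0.17],[0,0,0],[0,0,0]],"hand":[-1,-1,-1,-1,-1,-1,-1,-1,-1]}'
cat > pl.py <<'E'
from fit import *
R,o=holder(np.load('holder.npy'))
T=np.c_[-R[:,0],R[:,1],-R[:,2]]; T=np.c_[T[:,0],np.cross(T[:,2],T[:,0]),T[:,2]]
E
python3 - <<'E'
from pl import *
plan(o+R@[0,0,.15],T)
c=cam('wrist'); pickle.dump(c,open('cw5.pkl','wb'))
s=ctrl.read_state();p=s['ee_pos'];w=s['ee_rot'];C=Ro.from_quat([w[1],w[2],w[3],w[0]]).as_matrix()
print('cam in tool',C.T@(-c['R'].T@c['t']-p), 'world bias hypo', p)
im=np.array(c['image']).astype(int)
g=(im[:,:,1]>1.6*im[:,:,0])&(im[:,:,1]<90)&(im[:,:,1]>40)
print([(v,np.flatnonzero(g[v])[[0,-1]].tolist(),g[v].sum()) for v in range(168,205,4) if g[v].any()])
E
```

```text
time: 13.97
ee_pos: [0.5119, -0.021, 0.2416]
ee_rot: [0.255, 0.034, 0.966, -0.01]
contact_force: [0.9, 0.1, -1.0]
width: 0.388
grip_force: 60.6
t 13.97 ee [ 0.5119 -0.021   0.2416] shift(now axes) [-0.21  0.02 -0.12] shift(target axes) [-0.21  0.02 -0.12] rot [-0.03 -0.09 -0.  ] q [-0.34 -0.03  1.9   0.19  0.78 -1.94]
cam in tool [ 0.07994041 -0.00049843 -0.16912202] world bias hypo [ 0.51269464 -0.02108493  0.24222146]
[(176, [132, 376], np.int64(244)), (180, [133, 376], np.int64(214)), (184, [133, 375], np.int64(212)), (188, [134, 375], np.int64(216)), (192, [134, 374], np.int64(241)), (196, [135, 374], np.int64(239)), (200, [135, 374], np.int64(240)), (204, [136, 373], np.int64(225))]
```

```bash
cat > f2.py <<'E'
from pl import *
a=pickle.load(open('c0.pkl','rb'))[:2]; w5=pickle.load(open('cw5.pkl','rb'))
for c in a+[w5]: prep(c)
p0=np.load('holder.npy')
S=rect(-.053,.053,-.073,.073,.003)
W=[np.array([[-.053,-.073,.003],[-.053,.073,.003]])]
print('front edge px',proj(w5,W[0]@R.T+o).round(1).tolist(), 'pocket front', proj(w5,np.array([[-.043,-.063,.003],[-.043,.063,.003]])@R.T+o).round(1).tolist(),proj(w5,np.array([[-.053,-.073,-.008],[-.053,.073,-.008]])@R.T+o).round(1).tolist())
im=np.array(w5['image']).astype(int)
for u in (200,260,320): print(u,im[60:172:2,u].mean(1).astype(int).tolist())
def cost(p,ww):
    Rr,oo=holder(p); f=lambda L:[s@Rr.T+oo for s in L]
    return -(score(a[0],f(S))+score(a[1],f(S))+ww*score(w5,f(W)))
for ww in(0,1):
  r=differential_evolution(lambda p:cost(p,ww),[(v-.012,v+.012) for v in p0[:2]]+[(-.14,0)],seed=3); print(ww,r.x,-r.fun)
for c in a: 
  r=differential_evolution(lambda p:-score(c,[s@holder(p)[0].T+holder(p)[1] for s in S]),[(v-.012,v+.012) for v in p0[:2]]+[(-.14,0)],seed=3); print(r.x,-r.fun)
E
python3 f2.py
```

```text
front edge px [[180.6, 122.2], [331.8, 122.3]] pocket front [[191.6, 132.6], [320.8, 132.7]] [[183.1, 121.2], [329.3, 121.3]]
200 [144, 143, 146, 129, 83, 102, 111, 115, 114, 116, 116, 116, 113, 118, 108, 70, 73, 73, 71, 72, 98, 71, 66, 71, 71, 73, 78, 66, 70, 70, 217, 236, 235, 220, 216, 217, 213, 216, 216, 217, 217, 215, 220, 220, 221, 219, 221, 221, 221, 216, 217, 218, 217, 217, 217, 216]
260 [136, 138, 138, 104, 80, 104, 109, 119, 122, 115, 118, 115, 117, 107, 75, 72, 74, 74, 73, 76, 75, 72, 72, 73, 71, 71, 78, 76, 78, 78, 72, 72, 181, 219, 219, 214, 216, 215, 214, 214, 214, 217, 171, 116, 125, 117, 119, 123, 146, 144, 146, 147, 145, 147, 148, 145]
320 [144, 144, 147, 85, 84, 109, 115, 118, 119, 115, 116, 114, 120, 90, 72, 73, 118, 180, 166, 162, 160, 163, 164, 216, 244, 243, 243, 244, 244, 237, 232, 211, 185, 216, 214, 211, 215, 216, 213, 214, 217, 214, 212, 212, 215, 215, 216, 210, 212, 212, 214, 215, 212, 210, 215, 213]
0 [ 0.58962087 -0.02619483 -0.07020175] 213.09970068220628
1 [ 0.59073438 -0.02592785 -0.04918623] 341.2688204278917
[ 0.58927743 -0.02689354 -0.06486894] 111.79397035374885
[ 0.59247515 -0.02545276 -0.07933009] 107.96930370442418
```

Run:
```python
from pl import *
w5=pickle.load(open('cw5.pkl','rb')); im=np.array(w5['image']).astype(int).mean(2)
# bottom-most dark->bright rise above v=150
for u in range(160,352,6):
    col=im[80:150,u]; d=np.flatnonzero((col[3:]-col[:-3])>60)
    print(u,(d+80+1).tolist() and [int(x) for x in (d+81)][:12], [int(x) for x in im[[100,115,130,145,160],u]])
```

```text
160 [] [145, 142, 149, 106, 64]
166 [] [141, 143, 143, 170, 178]
172 [83, 84, 85, 114] [111, 181, 174, 170, 168]
178 [92, 93, 100] [157, 170, 150, 144, 141]
184 [92, 93, 100, 123, 124, 125] [153, 143, 215, 217, 213]
190 [92, 93, 100, 101, 124] [156, 165, 215, 185, 219]
196 [123, 124] [72, 70, 217, 217, 218]
202 [118, 119, 120] [103, 71, 217, 122, 116]
208 [117, 118, 119, 120] [116, 73, 215, 127, 144]
214 [103, 104, 105, 119, 124] [114, 199, 216, 125, 147]
220 [117, 118, 119, 120] [70, 71, 214, 124, 146]
226 [123, 124] [74, 74, 215, 121, 144]
232 [122, 123, 124] [69, 69, 214, 118, 148]
238 [122, 123, 124] [116, 75, 216, 116, 145]
244 [122, 123, 124] [118, 75, 215, 118, 150]
250 [122, 123, 124] [74, 75, 215, 118, 146]
256 [122, 123, 124] [72, 73, 214, 118, 144]
262 [122, 123, 124] [72, 74, 216, 114, 148]
268 [122, 123, 124] [71, 78, 215, 121, 149]
274 [122, 123, 124] [76, 75, 217, 63, 151]
280 [122, 123, 124] [72, 116, 217, 68, 146]
286 [122, 123, 124] [77, 116, 214, 67, 149]
292 [122, 123, 124] [74, 117, 217, 64, 147]
298 [122, 123, 124] [76, 117, 214, 65, 146]
304 [122, 123, 124] [72, 119, 214, 65, 144]
310 [122, 123, 124] [71, 116, 214, 213, 213]
316 [104, 105, 106] [125, 244, 211, 215, 205]
322 [91, 92, 105, 106] [158, 222, 214, 211, 214]
328 [91, 92, 123, 124] [160, 164, 222, 155, 143]
334 [83, 84, 85, 91, 92, 106, 107] [159, 168, 169, 166, 226]
340 [83, 84, 85, 126, 139] [95, 83, 174, 248, 177]
346 [131] [87, 88, 84, 91, 148]
```

Run:
```python
from pl import *
w5=pickle.load(open('cw5.pkl','rb')); im=np.array(w5['image']).astype(int).mean(2).astype(int)
for v in (126,130,136,142,150,158,166): print(v,im[v,170:206].tolist(),'|',im[v,300:342].tolist())
f=lambda x,y,z:proj(w5,R@np.array([x,y,z])+o)[0].round(1).tolist()
for x in(-.053,-.043,-.035,-.02): print(x,[f(x,y,.003) for y in(-.073,-.063,.063,.073)],[f(x,y,0) for y in(-.063,.063)])
```

```text
126 [177, 174, 170, 171, 172, 169, 171, 172, 161, 210, 217, 217, 217, 218, 218, 216, 217, 218, 218, 216, 219, 219, 218, 220, 218, 217, 217, 218, 218, 217, 220, 216, 214, 217, 215, 217] | [216, 216, 216, 216, 217, 214, 216, 213, 213, 214, 215, 215, 213, 215, 214, 213, 216, 214, 214, 214, 216, 210, 215, 215, 213, 213, 215, 216, 218, 172, 155, 166, 164, 164, 165, 163, 169, 166, 170, 175, 112, 88]
130 [174, 174, 174, 169, 164, 169, 169, 167, 150, 176, 220, 215, 216, 214, 215, 218, 214, 215, 217, 216, 215, 216, 215, 217, 215, 215, 217, 215, 217, 218, 217, 215, 217, 217, 214, 216] | [216, 214, 216, 214, 214, 214, 216, 217, 216, 214, 214, 214, 212, 215, 214, 212, 211, 214, 214, 214, 211, 216, 214, 214, 214, 212, 216, 215, 222, 152, 142, 163, 165, 167, 169, 164, 168, 171, 167, 167, 174, 136]
136 [166, 169, 166, 171, 171, 168, 162, 143, 142, 144, 222, 216, 217, 215, 215, 216, 217, 215, 218, 217, 112, 132, 222, 219, 218, 218, 215, 217, 216, 215, 216, 217, 217, 216, 216, 216] | [217, 214, 214, 213, 216, 216, 215, 213, 211, 209, 216, 214, 212, 214, 216, 213, 213, 214, 192, 212, 213, 212, 216, 21
[... 1397 characters left out ...]
12, 133, 135, 131, 222, 215, 217, 216, 217, 219, 163, 111, 148, 147] | [150, 148, 148, 147, 142, 169, 198, 215, 209, 214, 213, 213, 212, 215, 213, 215, 185, 213, 210, 213, 210, 213, 214, 215, 214, 216, 203, 127, 134, 134, 133, 132, 125, 133, 230, 221, 222, 223, 188, 180, 177, 182]
-0.053 [[180.6, 122.2], [191.0, 122.2], [321.4, 122.3], [331.8, 122.3]] [[191.6, 121.9], [320.8, 122.0]]
-0.043 [[181.3, 132.6], [191.6, 132.6], [320.8, 132.7], [331.0, 132.7]] [[192.2, 132.3], [320.2, 132.4]]
-0.035 [[181.9, 140.8], [192.1, 140.9], [320.2, 141.0], [330.4, 141.0]] [[192.6, 140.4], [319.7, 140.5]]
-0.02 [[182.9, 155.9], [192.9, 155.9], [319.3, 156.0], [329.4, 156.0]] [[193.5, 155.3], [318.7, 155.4]]
```

The wrist image confirms the yaw: the front edge is flat at v=123.2, where 122.2 was predicted. It also shows the frame about 1–1.9 mm further in -y. I apply a small correction and go to 8 mm above the pocket.

```bash
cat >> pl.py <<'E'
def pp(x,y,z): plan(o+R@[x,y,z],T)
E
python3 -c "
from pl import *
pp(-.0005,-.0011,-.0077)"
```

```text
t 14.02 ee [ 0.5127 -0.0211  0.2422] shift(now axes) [-0.18 -0.    7.77] shift(target axes) [-0.13 -0.03  7.77] rot [-0.04 -0.08  0.  ] q [-0.34 -0.03  1.9   0.19  0.78 -1.94]
```

```bash
python3 -m jog '{"delta_pos":[[-0.13,-0.03,0],[0,0,1],[0,0,1],[0,0,1],[0,0,1],[0,0,1],[0,0,1],[0,0,0.9],[0,0,0.5],[0,0,0.37],[0,0,0],[0,0,0]],"rot":[[-0.04,-0.08,0],[0,0,0],[0,0,0],[0,0,0],[0,0,0],[0,0,0],[0,0,0],[0,0,0],[0,0,0],[0,0,0],[0,0,0],[0,0,0]],"hand":[-1,-1,-1,-1,-1,-1,-1,-1,-1,-1,-1,-1]}'
python3 -c "
from pl import *
pp(-.0005,-.0011,-.0077)
c=cam('wrist'); pickle.dump(c,open('cw6.pkl','wb'))
im=np.array(c['image']).astype(int)
for u in (120,180,250,310,390): print(u,im[150:190:2,u].mean(1).astype(int).tolist())
for v in (185,195): print(v,im[v,108:140:2].mean(1).astype(int).tolist(),im[v,370:402:2].mean(1).astype(int).tolist())
f=lambda x,y,z:proj(c,R@np.array([x,y,z])+o)[0].round(1).tolist()
print([f(-.043,y,.003) for y in(-.063,.063)],[f(-.053,y,.003) for y in(-.073,.073)],[f(-.02,y,.003) for y in(-.073,-.063,.063,.073)])
"
```

```text
time: 15.02
ee_pos: [0.5935, -0.0269, 0.11]
ee_rot: [0.26, 0.033, 0.965, -0.009]
contact_force: [-0.8, 0.2, -1.7]
width: 0.383
grip_force: 60.6
t 15.02 ee [ 0.5935 -0.0269  0.11  ] shift(now axes) [ 0.07 -0.02  0.02] shift(target axes) [ 0.07 -0.02  0.02] rot [0.01 0.03 0.02] q [-0.3   0.32  1.88  0.27  0.44 -2.01]
120 [218, 216, 217, 219, 219, 216, 217, 219, 218, 218, 219, 219, 219, 219, 217, 218, 219, 219, 220, 221]
180 [217, 218, 216, 215, 215, 217, 218, 133, 138, 137, 138, 124, 42, 61, 54, 59, 59, 52, 60, 57]
250 [214, 212, 212, 215, 216, 214, 217, 135, 141, 138, 132, 124, 38, 51, 48, 49, 56, 50, 53, 51]
310 [137, 137, 136, 137, 137, 137, 138, 139, 137, 141, 138, 116, 30, 38, 40, 34, 32, 31, 43, 34]
390 [133, 135, 139, 138, 136, 140, 139, 138, 135, 136, 137, 134, 139, 135, 133, 136, 130, 134, 139, 138]
185 [163, 162, 155, 222, 220, 219, 219, 219, 218, 220, 218, 218, 187, 54, 185, 239] [181, 149, 30, 115, 136, 138, 135, 135, 137, 136, 137, 138, 149, 161, 163, 162]
195 [157, 146, 138, 130, 221, 220, 218, 221, 220, 217, 219, 218, 221, 82, 59, 60] [36, 33, 26, 138, 135, 129, 135, 136, 139, 131, 134, 141, 135, 136, 148, 157]
[[132.9, 160.8], [381.5, 161.2]] [[110.5, 141.0], [404.1, 141.5]] [[119.1, 203.4], [138.0, 203.4], [376.1, 203.7], [395.0, 203.8]]
```

The board and frame centres agree laterally (254.2 and 254.15 px). Lower on.

```bash
python3 -m jog '{"delta_pos":[[0.05,-0.02,0.1],[0,0,0.1],[0,0,0.05],[0,0,0]],"rot":[[0,0,0],[0,0,0],[0,0,0],[0,0,0]],"hand":[-1,-1,-1,-1]}' |egrep 'ee_pos|contact'
for i in 1 2; do python3 -m jog '{"delta_pos":[[0,0,0.05],[0,0,0]],"rot":[[0,0,0],[0,0,0]],"hand":[-1,-1]}'|egrep 'ee_pos|contact';done
python3 -c "
from pl import *
pp(0,0,-.0157)"
```

```text
ee_pos: [0.5949, -0.0275, 0.1049]
contact_force: [0.8, 0.9, -1.4]
ee_pos: [0.5954, -0.0275, 0.104]
contact_force: [0.5, -0.0, -1.1]
ee_pos: [0.5959, -0.0275, 0.1031]
contact_force: [-0.7, -0.3, -1.3]
t 15.73 ee [ 0.5959 -0.0275  0.1031] shift(now axes) [-0.02  0.05  0.06] shift(target axes) [-0.02  0.05  0.06] rot [0.01 0.03 0.01] q [-0.3   0.34  1.88  0.28  0.43 -2.02]
```

```bash
for i in 1 2 3; do python3 -m jog '{"delta_pos":[[0,0,0.04],[0,0,0]],"rot":[[0,0,0],[0,0,0]],"hand":[-1,-1]}'|egrep 'ee_pos|contact';done
python3 -c "
from pl import *
pp(0,0,-.0157)
c=cam('wrist'); pickle.dump(c,open('cw7.pkl','wb'))
im=np.array(c['image']).astype(int)
for u in (180,250,310): print(u,im[156:190:1,u].mean(1).astype(int).tolist())
for v in (185,195): print(v,im[v,108:144:1].mean(1).astype(int).tolist(),im[v,366:402:1].mean(1).astype(int).tolist())
"
```

```text
ee_pos: [0.5963, -0.0275, 0.1024]
contact_force: [-0.7, -0.7, -0.7]
ee_pos: [0.5967, -0.0276, 0.102]
contact_force: [-1.6, -0.7, 3.1]
ee_pos: [0.5968, -0.0275, 0.1019]
contact_force: [-13.4, -0.6, 12.3]
t 16.23 ee [ 0.5968 -0.0275  0.1019] shift(now axes) [-0.01  0.06 -0.01] shift(target axes) [-0.01  0.06 -0.01] rot [0.01 0.03 0.02] q [-0.3   0.34  1.87  0.28  0.43 -2.03]
180 [214, 216, 217, 217, 216, 217, 217, 216, 219, 217, 217, 217, 219, 212, 178, 142, 124, 63, 41, 57, 58, 57, 58, 56, 55, 56, 56, 57, 59, 61, 57, 54, 54, 59]
250 [213, 215, 211, 214, 215, 215, 214, 215, 217, 215, 212, 215, 217, 202, 166, 140, 123, 66, 35, 55, 52, 55, 55, 52, 51, 53, 55, 51, 51, 53, 60, 54, 56, 52]
310 [143, 136, 137, 136, 137, 139, 137, 139, 136, 138, 141, 140, 138, 140, 139, 143, 125, 66, 34, 30, 39, 36, 36, 35, 44, 39, 41, 29, 42, 40, 39, 37, 39, 39]
185 [222, 221, 220, 220, 220, 220, 221, 221, 220, 222, 221, 221, 222, 222, 222, 219, 222, 224, 163, 103, 108, 132, 139, 136, 189, 150, 53, 55, 151, 241, 240, 202, 36, 46, 51, 52] [30, 33, 27, 27, 89, 153, 149, 102, 29, 26, 76, 140, 140, 128, 112, 112, 139, 135, 134, 136, 142, 135, 138, 137, 135, 138, 137, 135, 137, 134, 138, 138, 138, 139, 139, 136]
195 [226, 223, 223, 220, 221, 221, 220, 220, 221, 221, 219, 220, 223, 221, 221, 218, 221, 221, 222, 211, 105, 105, 128, 138, 140, 141, 108, 54, 60, 63, 65, 60, 64, 63, 60, 61] [38, 33, 29, 34, 35, 35, 36, 31, 35, 117, 143, 141, 116, 111, 113, 137, 139, 138, 140, 139, 140, 136, 136, 139, 137, 135, 134, 139, 135, 137, 137, 138, 133, 139, 135, 140]
```

Contact came exactly at the predicted floor depth, and the pocket gaps visible on all seen sides are 2–4 mm, so the board is in. Release and retreat.

```bash
python3 -m jog '{"delta_pos":[[0,0,-0.04],[0,0,0],[0,0,0],[0,0,0],[0,0,0],[0,0,-0.3],[0,0,-1],[0,0,-1],[0,0,-1],[0,0,-1],[0,0,-1],[0,0,-1],[0,0,-1],[0,0,0]],"rot":[[0,0,0],[0,0,0],[0,0,0],[0,0,0],[0,0,0],[0,0,0],[0,0,0],[0,0,0],[0,0,0],[0,0,0],[0,0,0],[0,0,0],[0,0,0],[0,0,0]],"hand":[1,1,1,1,1,1,1,1,1,1,1,1,1,1]}'
python3 -c "
from pl import *
c=cam('wrist','w8.png'); pickle.dump(c,open('cw8.pkl','wb'))
c=cam('side'); pickle.dump(c,open('cs8.pkl','wb'));c=cam('top'); pickle.dump(c,open('ct8.pkl','wb'))
pp(0,0,.15)
c=pickle.load(open('cw8.pkl','rb')); prep(c)
def f(q,L,off):
    B=Ro.from_euler('z',q[2]).as_matrix(); return [((s@B.T+[q[0],q[1],off])@R.T+o) for s in L]
S=rect(-.04,.04,-.06,.06,.003)
r=differential_evolution(lambda q:-score(c,f(q,S,0)),[(-.01,.01),(-.01,.01),(-.1,.1)],seed=1);print('board',r.x,-r.fun)
S2=rect(-.053,.053,-.073,.073,.003)
r=differential_evolution(lambda q:-score(c,f(q,S2,0)),[(-.01,.01),(-.01,.01),(-.1,.1)],seed=1);print('frame',r.x,-r.fun)
S2=rect(-.016,.016,-.017,.017,.035)
r=differential_evolution(lambda q:-score(c,f(q,S2,0)),[(-.01,.01),(-.01,.01),(-.1,.1)],seed=1);print('trafo',r.x,-r.fun)
"
```

```text
time: 17.45
ee_pos: [0.5236, -0.0227, 0.2318]
ee_rot: [0.263, 0.033, 0.964, -0.01]
contact_force: [-0.1, -0.6, 0.4]
width: 1.002
grip_force: 0.0
t 17.6 ee [ 0.5234 -0.0225  0.2275] shift(now axes) [-0.06  0.06 -1.02] shift(target axes) [-0.06  0.06 -1.02] rot [0.01 0.03 0.01] q [-0.34  0.01  1.9   0.2   0.73 -1.96]
board [-0.00018545 -0.001686    0.00279278] 149.39040915080716
frame [ 0.0013479  -0.00194301  0.00771454] 127.18355095611169
trafo [-0.00122873 -0.00192649 -0.00112318] 73.53012031238978
```

The board sits in the pocket, offset from the frame by about -1.5 mm in x and 0.3 mm in y, square. Now I'll pin down the lid angle and plan the push from behind.

```bash
cat > lid.py <<'E'
from pl import *
a=pickle.load(open('c0.pkl','rb'))[:2]
for c in a: prep(c)
p=np.load('holder.npy')
def L(th,S):
    q=p.copy();q[3]=th;Rl,lo=lidpose(q); return [s@Rl.T+lo for s in S]
fr=[np.array([[-.108,-.03,z],[-.108,.072,z]]) for z in(-.002,.005)]
sd=rect(-.108,-.004,-.072,.072,.005)[1:]+rect(-.086,-.026,-.05,.05,-.002)
th=np.arange(1.7,2.16,.03)
print('top ',[int(score(a[0],L(t,fr))) for t in th]);print('side',[int(score(a[1],L(t,sd))) for t in th])
print('side outer',[int(score(a[1],L(t,rect(-.108,-.004,-.072,.072,-.002)[1:]))) for t in th])
im=np.array(a[0]['image']).astype(int).mean(2)
for u in (318,325,332): print(u,im[145:172,u].astype(int).tolist())
for t in(1.75,1.85,1.95,2.05,2.1): print(t,[proj(a[0],s)[0].round(1).tolist() for s in L(t,fr)],L(t,[np.array([[-.108,0,.005]])])[0].round(3))
E
python3 lid.py
```

```text
top  [34, 52, 87, 85, 70, 71, 48, 43, 46, 70, 43, 85, 36, 111, 65, 67]
side [32, 32, 32, 34, 35, 35, 34, 34, 36, 39, 42, 43, 43, 43, 46, 43]
side outer [55, 55, 55, 56, 58, 61, 63, 62, 57, 53, 55, 59, 62, 63, 61, 58]
318 [90, 90, 90, 88, 88, 89, 90, 91, 92, 92, 90, 91, 90, 90, 90, 81, 64, 60, 58, 60, 60, 62, 80, 98, 101, 126, 128]
325 [92, 91, 92, 90, 91, 91, 91, 89, 90, 89, 89, 89, 90, 92, 108, 136, 145, 132, 94, 67, 77, 101, 104, 100, 120, 127, 124]
332 [89, 91, 91, 92, 90, 91, 89, 89, 89, 89, 90, 90, 90, 91, 97, 121, 144, 145, 121, 77, 83, 109, 117, 83, 96, 126, 127]
1.75 [[365.2, 182.4], [365.7, 179.2]] [[ 0.603 -0.027  0.252]]
1.85 [[365.9, 177.5], [366.3, 174.3]] [[ 0.614 -0.028  0.254]]
1.95 [[366.4, 172.5], [366.7, 169.2]] [[ 0.624 -0.028  0.256]]
2.05 [[366.9, 167.5], [367.1, 164.2]] [[ 0.635 -0.029  0.256]]
2.1 [[367.0, 164.9], [367.2, 161.7]] [[ 0.641 -0.029  0.256]]
```

```bash
cat >> h.py <<'E'
def downR(yaw,tilt=0):  # tool x toward robot side (yaw+pi), tilt>0 leans the tip forward
    return Rt([-np.cos(yaw)*np.cos(tilt),-np.sin(yaw)*np.cos(tilt),-np.sin(tilt)],[np.cos(yaw)*np.sin(tilt),np.sin(yaw)*np.sin(tilt),-np.cos(tilt)])
E
python3 -m jog '{"delta_pos":[[0,0,-0.8],[0,0,-0.8],[0,0,-0.8],[0,0,-0.8],[0,0,0],[0,0,0],[0,0,0]],"rot":[[0,1,0],[0,1,0],[0,1,0],[0,1,0],[0,1,0],[0,1,0],[0,0,0]],"hand":[-1,-1,-1,-1,-1,-1,-1]}' 40
python3 -c "
from pl import *
plan([.668,.014,.30],downR(-.07))
plan([.668,.014,.21],downR(-.07))"
```

```text
time: 18.18
ee_pos: [0.5004, -0.0211, 0.2846]
ee_rot: [-0.002, 0.034, 0.999, 0.0]
contact_force: [-0.3, -0.3, -2.1]
width: 0.006
grip_force: 0.0
t 18.18 ee [ 0.5004 -0.0211  0.2846] shift(now axes) [-8.24  2.32 -0.8 ] shift(target axes) [-8.24  2.34 -0.77] rot [ 0.01 -0.04  0.02] q [-0.28  0.22  1.42 -0.    1.51 -1.78]
t 18.18 ee [ 0.5004 -0.0211  0.2846] shift(now axes) [-8.25  2.32  3.7 ] shift(target axes) [-8.24  2.34  3.73] rot [ 0.01 -0.04  0.02] q [-0.28  0.22  1.42 -0.    1.51 -1.78]
```

```bash
python3 -m jog '{"delta_pos":[[0,0,-0.8],[-0.9,0.26,0],[-0.9,0.26,0],[-0.9,0.26,0],[-0.9,0.26,0],[-0.9,0.26,0],[-0.9,0.26,0],[-0.9,0.26,0],[-0.9,0.26,0],[-0.9,0.26,0],[-0.14,0,0],[0,0,0],[0,0,0]],"rot":[[0,0,0],[0,0,0],[0,0,0],[0,0,0],[0,0,0],[0,0,0],[0,0,0],[0,0,0],[0,0,0],[0,0,0],[0,0,0],[0,0,0],[0,0,0]],"hand":[-1,-1,-1,-1,-1,-1,-1,-1,-1,-1,-1,-1,-1]}'
python3 -c "
from pl import *
plan([.668,.014,.21],downR(-.07))"
```

```text
time: 19.27
ee_pos: [0.6663, 0.0144, 0.3026]
ee_rot: [0.001, 0.034, 0.999, 0.0]
contact_force: [-0.2, 0.6, 1.2]
width: -0.001
grip_force: 0.0
t 19.27 ee [0.6663 0.0144 0.3026] shift(now axes) [-0.08 -0.02  4.63] shift(target axes) [-0.09 -0.02  4.63] rot [0.   0.03 0.02] q [-0.15  0.63  0.78  0.    1.73 -1.66]
```

```bash
python3 -m jog '{"delta_pos":[[-0.09,-0.02,1],[0,0,1],[0,0,1],[0,0,1],[0,0,0.63],[0,0,0],[0,0,0]],"rot":[[0,0,0],[0,0,0],[0,0,0],[0,0,0],[0,0,0],[0,0,0],[0,0,0]],"hand":[-1,-1,-1,-1,-1,-1,-1]}'
cat > arc.py <<'E'
from pl import *
p=np.load('holder.npy')
D=downR(-.07)
s=ctrl.read_state()['ee_pos']; prev=s
for th in [2.05,1.9,1.75,1.6,1.45,1.3,1.15,1.0,.85,.7,.55,.4,.3,.2,.1,0]:
    q=p.copy();q[3]=th;Rl,lo=lidpose(q)
    P=lo+Rl@[-.096,.04,.005]
    ang=np.radians(120)-th   # normal direction angle
    k=.011*np.clip(np.cos(ang)*4,-1,1)
    e=P-D@[k,0,-.0265]
    print(th,e.round(4),'step',(D.T@(e-prev)/.02).round(2)); prev=e
E
python3 arc.py
```

```text
time: 19.85
ee_pos: [0.6681, 0.0139, 0.2112]
ee_rot: [0.002, 0.034, 0.999, -0.0]
contact_force: [0.3, 0.4, 0.0]
width: 0.003
grip_force: 0.0
2.05 [0.6495 0.01   0.2178] step [ 0.91 -0.26 -0.33]
1.9 [0.6351 0.011  0.2169] step [ 0.72 -0.    0.05]
1.75 [0.6211 0.012  0.2137] step [ 0.7  -0.    0.16]
1.6 [0.6077 0.0129 0.2086] step [ 0.67 -0.    0.26]
1.45 [0.5952 0.0138 0.2014] step [ 0.63 -0.    0.36]
1.3 [0.5839 0.0146 0.1925] step [ 0.57 -0.    0.45]
1.15 [0.5741 0.0153 0.182 ] step [ 0.49 -0.    0.53]
1.0 [0.5659 0.0158 0.1702] step [ 0.41 -0.    0.59]
0.85 [0.5596 0.0163 0.1572] step [ 0.32 -0.    0.65]
0.7 [0.5521 0.0168 0.1435] step [ 0.38 -0.    0.69]
0.55 [0.5433 0.0174 0.1292] step [ 0.44 -0.    0.71]
0.4 [0.5367 0.0179 0.1148] step [ 0.33 -0.    0.72]
0.3 [0.5335 0.0181 0.1053] step [0.16 0.   0.48]
0.2 [0.5344 0.018  0.0959] step [-0.04  0.    0.47]
0.1 [0.5374 0.0178 0.0868] step [-0.15  0.    0.46]
0 [0.5414 0.0175 0.078 ] step [-0.2   0.    0.44]
```

```bash
python3 -m jog '{"delta_pos":[[0.91,-0.1,-0.33],[0.72,0,0.05],[0.7,0,0.16],[0.67,0,0.26],[0.63,0,0.36],[0.57,0,0.45],[0.49,0,0.53],[0,0,0]],"rot":[[0,0,0],[0,0,0],[0,0,0],[0,0,0],[0,0,0],[0,0,0],[0,0,0],[0,0,0]],"hand":[-1,-1,-1,-1,-1,-1,-1,-1]}'
python3 - <<'E'
from pl import *
p=np.load('holder.npy')
for n in('side','top'):
    c=cam(n);prep(c);pickle.dump(c,open('c_%s9.pkl'%n,'wb'))
    S=rect(-.108,-.004,-.072,.072,.005)[1:2]+rect(-.108,-.004,-.072,.072,.005)[2:3]
    for th in np.arange(.6,2.2,.1):
        q=p.copy();q[3]=th;Rl,lo=lidpose(q)
        print(n,round(th,2),int(score(c,[s@Rl.T+lo for s in rect(-.108,-.004,-.072,.072,.005)[1:]])),end='; ')
E
```

```text
time: 20.52
ee_pos: [0.5735, 0.0186, 0.181]
ee_rot: [0.001, 0.034, 0.999, 0.0]
contact_force: [-0.9, 0.5, 0.4]
width: -0.0
grip_force: 0.0
side 0.6 57; side 0.7 67; side 0.8 60; side 0.9 84; side 1.0 72; side 1.1 62; side 1.2 48; side 1.3 60; side 1.4 64; side 1.5 59; side 1.6 49; side 1.7 40; side 1.8 42; side 1.9 44; side 2.0 49; side 2.1 51; top 0.6 34; top 0.7 37; top 0.8 38; top 0.9 35; top 1.0 33; top 1.1 34; top 1.2 27; top 1.3 23; top 1.4 20; top 1.5 19; top 1.6 16; top 1.7 18; top 1.8 19; top 1.9 20; top 2.0 33; top 2.1 44;
```

```bash
python3 -m jog '{"delta_pos":[[0.41,0,0.59],[0.32,0,0.65],[0.38,0,0.69],[0.44,0,0.71],[0.33,0,0.72],[0.16,0,0.48],[-0.04,0,0.47],[-0.15,0,0.46],[0,0,0]],"rot":[[0,0,0],[0,0,0],[0,0,0],[0,0,0],[0,0,0],[0,0,0],[0,0,0],[0,0,0],[0,0,0]],"hand":[-1,-1,-1,-1,-1,-1,-1,-1,-1]}'
for i in 1 2 3 4 5; do python3 -m jog '{"delta_pos":[[-0.05,0,0.1],[0,0,0]],"rot":[[0,0,0],[0,0,0]],"hand":[-1,-1]}'|egrep 'ee_pos|contact';done
```

```text
time: 21.37
ee_pos: [0.539, 0.0208, 0.0843]
ee_rot: [0.001, 0.034, 0.999, 0.0]
contact_force: [0.1, 0.1, -1.0]
width: -0.001
grip_force: 0.0
ee_pos: [0.5401, 0.0208, 0.0835]
contact_force: [-0.4, 1.1, -0.2]
ee_pos: [0.5407, 0.0208, 0.0814]
contact_force: [0.4, -0.9, -0.6]
ee_pos: [0.5415, 0.0207, 0.0792]
contact_force: [-0.3, 0.6, -0.7]
ee_pos: [0.5424, 0.0207, 0.0771]
contact_force: [-0.4, -0.2, -1.1]
ee_pos: [0.5433, 0.0206, 0.0759]
contact_force: [-4.9, 0.2, 5.7]
```

```bash
for i in 1 2 3; do python3 -m jog '{"delta_pos":[[0,0,0.07],[0,0,0]],"rot":[[0,0,0],[0,0,0]],"hand":[-1,-1]}'|egrep 'ee_pos|contact';done
python3 - <<'E'
from pl import *
p=np.load('holder.npy')
c=cam('side');prep(c)
for th in np.arange(0,.5,.04):
        q=p.copy();q[3]=th;Rl,lo=lidpose(q)
        print(round(th,2),[int(score(c,[s@Rl.T+lo for s in S])) for S in (rect(-.108,-.004,-.072,.072,.005),rect(-.086,-.026,-.05,.05,.005))],end='; ')
E
```

```text
ee_pos: [0.5434, 0.0206, 0.0756]
contact_force: [-9.9, 0.2, 16.7]
ee_pos: [0.5435, 0.0206, 0.0754]
contact_force: [-14.3, 1.5, 26.9]
ee_pos: [0.5437, 0.0206, 0.0751]
contact_force: [-17.7, 1.7, 38.3]
0.0 [83, 103]; 0.04 [77, 101]; 0.08 [64, 95]; 0.12 [68, 91]; 0.16 [80, 90]; 0.2 [83, 89]; 0.24 [80, 85]; 0.28 [76, 79]; 0.32 [74, 68]; 0.36 [78, 61]; 0.4 [80, 60]; 0.44 [75, 59]; 0.48 [68, 54];
```

The stiff contact and the window fit (peak at 0) show that the lid is closed. Now the lever: retreat up and tilt the tool to the frame's normal.

```bash
python3 -m jog '{"delta_pos":[[0,0,-0.5],[0,0,-1],[0,0,-1],[0,0,-1],[0,0,-1],[0,0,-1],[0,0,-1],[0,0,-1],[0,0,-1],[0,0,0],[0,0,0],[0,0,0],[0,0,0],[0,0,0],[0,0,0],[0,0,0]],"rot":[[0,0,0],[0,0,0],[0,0,0],[0,0,0],[0,0,0],[0,0,0],[0,0,0],[0,0,0],[0,0,0],[0,-1,0],[0,-1,0],[0,-1,0],[0,-1,0],[0,-1,0],[0,-1,0],[0,0,0]],"hand":[-1,-1,-1,-1,-1,-1,-1,-1,-1,-1,-1,-1,-1,-1,-1,-1]}'
cat > lev.py <<'E'
from pl import *
def C(al,r=.075,k=.008):
    hub=np.array([-.0645,-.041,.009])
    c=hub+r*np.array([0,np.cos(al),np.sin(al)])+.0105*np.array([0,-np.sin(al),np.cos(al)])
    return o+R@c-T@[0,k,-.0265]
if __name__=='__main__':
    st=C(1.75)-R@[0,.02,0]
    plan(st+R@[0,0,.07],T); plan(st,T)
    prev=st
    for al in [1.75,1.6,1.45,1.3,1.15,1.0,.85,.7,.55,.4,.3,.2,.1,0]:
        e=C(al);print(al,e.round(4),(T.T@(e-prev)/.02).round(2));prev=e
E
python3 lev.py
python3 -c "
from pl import *
c=cam('wrist');cv2.imwrite('pics/w10.png',np.array(c['image'])[:,:,::-1]);pickle.dump(c,open('cw10.pkl','wb'))
c=cam('side');pickle.dump(c,open('cs10.pkl','wb'))"
```

```text
time: 24.08
ee_pos: [0.5407, 0.0212, 0.2397]
ee_rot: [0.26, 0.033, 0.965, -0.009]
contact_force: [-0.3, 0.5, -0.5]
width: -0.002
grip_force: 0.0
t 24.08 ee [0.5407 0.0212 0.2397] shift(now axes) [ 4.1  -6.81  0.41] shift(target axes) [ 4.09 -6.81  0.43] rot [0.01 0.04 0.01] q [-0.22  0.04  1.84  0.11  0.75 -1.78]
t 24.08 ee [0.5407 0.0212 0.2397] shift(now axes) [ 4.11 -6.81  3.91] shift(target axes) [ 4.09 -6.81  3.93] rot [0.01 0.04 0.01] q [-0.22  0.04  1.84  0.11  0.75 -1.78]
1.75 [ 0.5011 -0.0926  0.1308] [-0.  1.  0.]
1.6 [ 0.5005 -0.0815  0.1331] [ 0.    0.55 -0.14]
1.45 [ 0.5008 -0.0702  0.134 ] [-0.    0.56 -0.05]
1.3 [ 0.5019 -0.0589  0.1335] [0.   0.57 0.03]
1.15 [ 0.5039 -0.0479  0.1315] [0.   0.56 0.12]
1.0 [ 0.5066 -0.0375  0.128 ] [-0.    0.53  0.2 ]
0.85 [ 0.51   -0.0278  0.1233] [0.   0.5  0.28]
0.7 [ 0.5141 -0.019   0.1173] [-0.    0.45  0.35]
0.55 [ 0.5187 -0.0115  0.1102] [-0.    0.39  0.41]
0.4 [ 0.5238 -0.0053  0.1021] [-0.    0.33  0.46]
0.3 [ 0.5274 -0.002   0.0963] [0.   0.18 0.33]
0.2 [0.5311 0.0006 0.0903] [-0.    0.14  0.35]
0.1 [0.5349 0.0025 0.084 ] [0.   0.11 0.36]
0 [0.5387 0.0037 0.0776] [-0.    0.07  0.37]
```

```bash
python3 -m jog '{"delta_pos":[[0.45,-0.76,0.05],[0.45,-0.76,0.05],[0.45,-0.76,0.05],[0.45,-0.76,0.05],[0.45,-0.76,0.05],[0.45,-0.76,0.05],[0.45,-0.76,0.05],[0.45,-0.76,0.05],[0.49,-0.73,0.03],[0,0,0.9],[0,0,0.9],[0,0,0.9],[0,0,0.8],[0,0,0],[0,0,0]],"rot":[[0,0,0],[0,0.04,0],[0,0,0],[0,0,0],[0,0,0],[0,0,0],[0,0,0],[0,0,0],[0,0,0],[0,0,0],[0,0,0],[0,0,0],[0,0,0],[0,0,0],[0,0,0]],"hand":[-1,-1,-1,-1,-1,-1,-1,-1,-1,-1,-1,-1,-1,-1,-1]}'
python3 lev.py | sed -n 2p
python3 - <<'E'
from pl import *
p=np.load('holder.npy');cs=[pickle.load(open(f,'rb')) for f in('cw10.pkl','cs10.pkl')]
for c in cs: prep(c)
for th in np.arange(-.04,.3,.04):
    q=p.copy();q[1]-=.001;q[3]=th;Rl,lo=lidpose(q)
    print(round(th,2),[int(score(c,[s@Rl.T+lo for s in rect(-.108,-.004,-.072,.072,.005)+rect(-.086,-.026,-.05,.05,.005)])) for c in cs],end='; ')
E
```

```text
time: 25.43
ee_pos: [0.5027, -0.1131, 0.1321]
ee_rot: [0.258, 0.033, 0.966, -0.008]
contact_force: [-0.2, -0.5, 0.6]
width: -0.005
grip_force: 0.0
t 25.43 ee [ 0.5027 -0.1131  0.1321] shift(now axes) [ 0.16  0.02 -0.02] shift(target axes) [ 0.16  0.02 -0.02] rot [ 0.03 -0.02  0.02] q [-0.59  0.13  2.06  0.5   0.55 -2.47]
-0.04 [96, 122]; 0.0 [112, 120]; 0.04 [115, 109]; 0.08 [109, 94]; 0.12 [102, 92]; 0.16 [64, 92]; 0.2 [58, 90]; 0.24 [52, 87]; 0.28 [48, 82];
```

```bash
python3 -m jog '{"delta_pos":[[0.16,0.5,0],[0,0.5,0],[0,0.55,-0.14],[0,0.56,-0.05],[0,0.57,0.03],[0,0,0]],"rot":[[0,0,0],[0,0,0],[0,0,0],[0,0,0],[0,0,0],[0,0,0]],"hand":[-1,-1,-1,-1,-1,-1]}'
python3 -m jog '{"delta_pos":[[0,0.56,0.12],[0,0.53,0.2],[0,0]],"rot":[[0,0,0]],"hand":[-1]}' 2>&1 | tail -1
python3 -c "
from lev import *
plan(C(1.3),T)"
```

```text
time: 25.93
ee_pos: [0.5014, -0.0579, 0.1345]
ee_rot: [0.259, 0.032, 0.965, -0.009]
contact_force: [-0.7, 0.6, -0.4]
width: 0.002
grip_force: 0.0
invalid input at $.rot: expected 3 entries
t 25.93 ee [ 0.5014 -0.0579  0.1345] shift(now axes) [ 0.   -0.05  0.06] shift(target axes) [ 0.   -0.05  0.06] rot [0.01 0.01 0.03] q [-0.46  0.1   2.09  0.41  0.5  -2.27]
```

There's no clear contact force, so I use the last picture to check the lever.

Run:
```python
from lev import *
c=cam('wrist');s=cam('side')
pickle.dump((c,s),open('c11.pkl','wb'))
hub=np.array([-.0645,-.041,.009])
im=np.array(c['image'])[:,:,::-1].copy()
for al,col in((1.75,(0,0,255)),(1.3,(255,0,0))):
    q=[hub+r*np.array([0,np.cos(al),np.sin(al)]) for r in(0,.098)]
    Q=np.array(q)@R.T+o
    a=proj(c,Q);cv2.line(im,*[tuple(int(z) for z in x) for x in a],col,1)
    print(al,proj(s,Q).round().tolist())
print(proj(s,o+R@hub))
im2=cv2.resize(np.array(s['image'])[95:195,230:330,::-1],(400,600)[::1] and (384,384),interpolation=cv2.INTER_CUBIC)
cv2.imwrite('pics/w11.png',cv2.resize(np.hstack([im,im2]),(800,343)))
```

```text
1.75 [[295.0, 172.0], [311.0, 153.0]]
1.3 [[295.0, 172.0], [306.0, 158.0]]
[[294.84993073 172.03733448]]
```

View pics/w11.png

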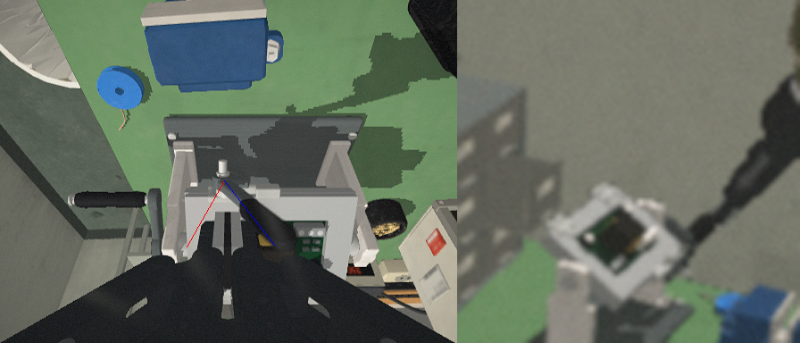

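The handle lies along the blue 1.3 rad line, from the hub at (222,183) towards (275,250). The finger has moved it, the lid is shut and the board sits in the window. Continue the arc.

```bash
python3 -m jog '{"delta_pos":[[0,0.5,0.15],[0,0.53,0.2],[0,0.5,0.28],[0,0.45,0.35],[0,0.39,0.41],[0,0,0]],"rot":[[0,0,0],[0,0,0],[0,0,0],[0,0,0],[0,0,0],[0,0,0]],"hand":[-1,-1,-1,-1,-1,-1]}'|egrep 'time|ee_pos|contact'
python3 -m jog '{"delta_pos":[[0,0.33,0.46],[0,0.18,0.33],[0,0.14,0.35],[0,0.11,0.36],[0,0.07,0.3],[0,0,0]],"rot":[[0,0,0],[0,0,0],[0,0,0],[0,0,0],[0,0,0],[0,0,0]],"hand":[-1,-1,-1,-1,-1,-1]}'|egrep 'time|ee_pos|contact'
python3 -c "
from lev import *
plan(C(0),T)"
```

```text
time: 26.53
ee_pos: [0.519, -0.0124, 0.1094]
contact_force: [-0.5, -0.7, 0.4]
time: 27.03
ee_pos: [0.5374, 0.0025, 0.0768]
contact_force: [-0.1, -0.2, -0.0]
t 27.03 ee [0.5374 0.0025 0.0768] shift(now axes) [-0.07  0.06 -0.  ] shift(target axes) [-0.07  0.06 -0.  ] rot [ 0.01 -0.03  0.01] q [-0.27  0.28  2.06  0.33  0.31 -2.05]
```

```bash
for i in 1 2 3 4; do python3 -m jog '{"delta_pos":[[0,0,0.06],[0,0,0]],"rot":[[0,0,0],[0,0,0]],"hand":[-1,-1]}'|egrep 'ee_pos|contact';done
python3 - <<'E'
from lev import *
plan(C(0),T)
c=cam('wrist');im=np.array(c['image']).astype(int).mean(2).astype(int)
hub=np.array([-.0645,-.041,.009])
for al in(0,.3,.6,1.0,1.3,1.75):
    P=np.array([hub+r*np.array([0,np.cos(al),np.sin(al)])+.004*np.array([0,-np.sin(al),np.cos(al)]) for r in np.linspace(.02,.095,11)])@R.T+o
    q=proj(c,P).round().astype(int); print(al,q[[0,-1]].tolist(),[im[v,u] if 0<=v<384 and 0<=u<512 else -1 for u,v in q])
E
```

```text
ee_pos: [0.5382, 0.0022, 0.0769]
contact_force: [-0.6, 0.6, -0.3]
ee_pos: [0.5388, 0.0022, 0.0762]
contact_force: [-3.7, -0.0, 2.6]
ee_pos: [0.5395, 0.0022, 0.0758]
contact_force: [-17.1, 1.1, 23.3]
ee_pos: [0.54, 0.0023, 0.0753]
contact_force: [-20.5, 0.7, 24.5]
t 27.7 ee [0.54   0.0023 0.0753] shift(now axes) [ 0.    0.07 -0.13] shift(target axes) [ 0.    0.07 -0.13] rot [0.01 0.01 0.02] q [-0.27  0.28  2.05  0.33  0.3  -2.06]
0 [[167, 250], [313, 250]] [np.int64(105), np.int64(103), np.int64(105), np.int64(99), np.int64(40), np.int64(126), np.int64(32), np.int64(120), np.int64(31), np.int64(38), np.int64(49)]
0.3 [[159, 256], [312, 282]] [np.int64(108), np.int64(147), np.int64(158), np.int64(201), np.int64(163), np.int64(31), np.int64(115), np.int64(115), np.int64(37), np.int64(188), np.int64(182)]
0.6 [[149, 261], [286, 322]] [np.int64(128), np.int64(193), np.int64(168), np.int64(189), np.int64(188), np.int64(184), np.int64(47), np.int64(38), np.int64(38), np.int64(34), np.int64(33)]
1.0 [[131, 265], [193, 385]] [np.int64(82), np.int64(176), np.int64(190), np.int64(189), np.int64(82), np.int64(39), np.int64(36), np.int64(35), np.int64(40), np.int64(38), -1]
1.3 [[117, 267], [80, 422]] [np.int64(111), np.int64(206), np.int64(193), np.int64(192), np.int64(186), np.int64(181), np.int64(47), np.int64(35), np.int64(32), -1, -1]
1.75 [[99, 265], [-92, 423]] [np.int64(105), np.int64(194), np.int64(192), np.int64(119), np.int64(65), np.int64(103), np.int64(103), -1, -1, -1, -1]
```

Contact came at the shut-lever depth, and the pixels along the shut line show the lever's grey arm and black handle. Retreat and turn the tool for the crank, fingers closing along the frame's x.

```bash
python3 -m jog '{"delta_pos":[[0,0,-0.5],[0,0,-1],[0,0,-1],[0,0,-1],[0,0,-1],[0,0,-1],[0,0,0],[0,0,0],[0,0,0],[0,0,0]],"rot":[[0,0,0],[0,0,0],[0,0,0],[0,0,0],[0,1,0],[0,1,0],[0,1,0],[0,1,0],[0,1,0],[0,1,0]],"hand":[-1,-1,-1,-1,-1,-1,-1,-1,-1,-1]}'
cat > cr.py <<'E'
from pl import *
y0=-.07; D=Rt([np.cos(y0+np.pi/2),np.sin(y0+np.pi/2),0],[0,0,-1])
def E(phi,up=0):
    a=np.radians(210)-phi
    Rz=Ro.from_euler('z',y0).as_matrix()
    ax=np.array([np.load('holder.npy')[0],np.load('holder.npy')[1],.115])
    return ax+Rz@[.045*np.cos(a),-.150,.045*np.sin(a)]+[0,0,up-.0445]
E
python3 - <<'E'
from cr import *
plan(E(0,.12),D)
from lev import C
c=cam('wrist');im=np.array(c['image']).astype(int).mean(2).astype(int)
hub=np.array([-.0645,-.042,.009])
for al in(0,.15,.3,.6,1.75):
    P=np.array([hub+r*np.array([0,np.cos(al),np.sin(al)])+.0105*np.array([0,-np.sin(al),np.cos(al)]) for r in np.linspace(.02,.095,11)])@R.T+o
    q=proj(c,P).round().astype(int); print(al,q[[0,-1]].tolist(),[int(im[v,u]) if 0<=v<384 and 0<=u<512 else -1 for u,v in q])
p=cam('side');pickle.dump((c,p),open('c12.pkl','wb'))
E
```

```text
time: 28.58
ee_pos: [0.4868, 0.0058, 0.1706]
ee_rot: [-0.002, 0.034, 0.999, -0.0]
contact_force: [-0.4, -0.3, -0.2]
width: 0.002
grip_force: 0.0
t 28.58 ee [0.4868 0.0058 0.1706] shift(now axes) [-3.28 -8.73  0.12] shift(target axes) [-8.72  3.29  0.13] rot [-0.04 -0.03 18.01] q [-0.23  0.26  1.66 -0.    1.22 -1.73]
0 [[199, 238], [290, 238]] [99, 96, 96, 95, 36, 112, 24, 108, 38, 37, 37]
0.15 [[196, 238], [288, 237]] [95, 99, 94, 99, 96, 116, 84, 88, 29, 30, 38]
0.3 [[193, 238], [284, 236]] [95, 97, 92, 93, 94, 43, 88, 35, 44, 31, 28]
0.6 [[185, 237], [265, 233]] [94, 96, 96, 93, 87, 81, 81, 34, 23, 25, 27]
1.75 [[155, 238], [93, 228]] [103, 165, 112, 119, 116, 120, 124, 119, 118, 117, 114]
```

```bash
python3 -m jog '{"delta_pos":[[0,0,-0.3],[0,0,-0.3],[0,0,0],[0,0,0],[0,0,0],[0,0,0],[0,0,0],[0,0,0],[0,0,0],[0,0,0],[0,0,0],[0,0,0],[0,0,0],[0,0,0],[0,0,0],[0,0,0],[0,0,0],[0,0,0],[0,0,0]],"rot":[[0,0,1],[0,0,1],[0,0,1],[0,0,1],[0,0,1],[0,0,1],[0,0,1],[0,0,1],[0,0,1],[0,0,1],[0,0,1],[0,0,1],[0,0,1],[0,0,1],[0,0,1],[0,0,1],[0,0,1],[0,0,1],[0,0,0]],"hand":[-1,-1,-1,-1,-1,-1,-1,-1,-1,-1,-1,-1,-1,-1,-1,-1,-1,0.3,0.3]}' >/dev/null
python3 -m jog '{"delta_pos":[[-0.97,0.37,0],[-0.97,0.37,0],[-0.97,0.37,0],[-0.97,0.37,0],[-0.97,0.37,0],[-0.97,0.37,0],[-0.97,0.37,0],[-0.97,0.37,0],[-0.97,0.37,0],[0,0,0],[0,0,0]],"rot":[[0,0,0],[0,0,0],[0,0,0],[0,0,0],[0,0,0],[0,0,0],[0,0,0],[0,0,0],[0,0,0],[0,0,0],[0,0,0]],"hand":[0.3,0.3,0.3,0.3,0.3,0.3,0.3,0.3,0.3,0.3,0.3]}'
python3 - <<'E'
from cr import *
plan(E(0),D)
hub=np.array([-.0645,-.042,.009])
for n in('top','side','wrist'):
    c=cam(n);im=np.array(c['image']).astype(int).mean(2).astype(int);pickle.dump(c,open('c13%s.pkl'%n,'wb'))
    for al in(0,.2,.45,1.0,1.75):
        P=np.array([hub+r*np.array([0,np.cos(al),np.sin(al)])+.004*np.array([0,-np.sin(al),np.cos(al)]) for r in np.linspace(.02,.095,9)])@R.T+o
        q=proj(c,P).round().astype(int); print(n,al,q[[0,-1]].tolist(),[int(im[v,u]) if 0<=v<384 and 0<=u<512 else -1 for u,v in q])
    g=o+R@np.array([-.045,-.138,-.001]); print('grip',proj(c,g).round(1))
E
```

```text
time: 31.18
ee_pos: [0.5409, -0.1732, 0.1816]
ee_rot: [-0.0, 0.731, 0.683, 0.0]
contact_force: [0.3, -0.1, 0.1]
width: 0.649
grip_force: 0.0
t 31.18 ee [ 0.5409 -0.1732  0.1816] shift(now axes) [ 0.01 -0.03  6.68] shift(target axes) [ 0.02 -0.03  6.68] rot [-0.   -0.    0.03] q [-0.52  0.43  1.4   0.    1.32 -0.45]
top 0 [[344, 216], [314, 213]] [40, 40, 39, 52, 13, 12, 11, 17, 14]
top 0.2 [[345, 216], [316, 217]] [42, 42, 71, 78, 56, 59, 72, 52, 87]
top 0.45 [[347, 217], [320, 222]] [59, 88, 86, 88, 87, 89, 90, 91, 91]
top 1.0 [[351, 219], [338, 231]] [80, 88, 91, 90, 91, 91, 92, 94, 93]
top 1.75 [[357, 219], [368, 236]] [91, 91, 90, 89, 90, 90, 92, 93, 94]
grip [[391.8 209.2]]
side 0 [[293, 173], [284, 182]] [63, 62, 66, 64, 55, 39, 41, 42, 40]
side 0.2 [[294, 173], [287, 178]] [67, 63, 62, 66, 71, 64, 39, 39, 33]
side 0.45 [[295, 172], [291, 173]] [68, 64, 64, 64, 75, 63, 74, 74, 89]
side 1.0 [[297, 169], [301, 162]] [118, 118, 120, 116, 118, 120, 119, 120, 102]
side 1.75 [[299, 168], [311, 153]] [120, 120, 122, 122, 119, 120, 122, 121, 122]
grip [[300.5 160.6]]
wrist 0 [[222, 16], [218, -115]] [56, 51, -1, -1, -1, -1, -1, -1, -1]
wrist 0.2 [[218, 16], [200, -126]] [46, 88, -1, -1, -1, -1, -1, -1, -1]
wrist 0.45 [[215, 19], [175, -129]] [100, 104, -1, -1, -1, -1, -1, -1, -1]
wrist 1.0 [[209, 32], [126, -79]] [99, 102, 107, -1, -1, -1, -1, -1, -1]
wrist 1.75 [[210, 55], [125, 71]] [108, 107, 104, 28, 96, 43, 80, 45, 75]
grip [[254.5 172.2]]
```

The lever is shut: the dark handle lies exactly on the 0 rad line in the top and side views. Now check the crank's position in the wrist image.

Run:
```python
from cr import *
c=pickle.load(open('c13wrist.pkl','rb'));im=np.array(c['image']).astype(int).mean(2).astype(int)
for y in(-.110,-.12,-.138,-.15,-.166): print(y,[proj(c,o+R@np.array([-.045+d,y,-.001])).round(1)[0].tolist() for d in(-.007,0,.007)])
for v in range(100,260,16): print(v,im[v,200:310:4].tolist())
```

```text
-0.11 [[247.2, 137.9], [254.6, 138.5], [262.2, 139.2]]
-0.12 [[247.2, 150.0], [254.5, 150.8], [262.1, 151.6]]
-0.138 [[247.3, 171.1], [254.5, 172.2], [261.8, 173.3]]
-0.15 [[247.3, 184.7], [254.4, 185.9], [261.7, 187.2]]
-0.166 [[247.4, 202.3], [254.4, 203.7], [261.5, 205.2]]
100 [108, 112, 107, 108, 107, 105, 103, 103, 109, 83, 89, 85, 91, 90, 51, 134, 130, 124, 131, 131, 127, 93, 110, 128, 128, 98, 95, 109]
116 [110, 110, 107, 109, 109, 108, 107, 108, 104, 82, 87, 87, 85, 181, 110, 51, 52, 49, 116, 130, 133, 131, 109, 199, 218, 219, 122, 123]
132 [70, 69, 73, 69, 67, 60, 104, 105, 107, 107, 104, 111, 80, 88, 89, 87, 84, 85, 82, 83, 86, 79, 83, 82, 60, 75, 80, 86]
148 [117, 122, 120, 124, 122, 118, 64, 110, 106, 112, 107, 115, 87, 19, 43, 38, 30, 110, 109, 110, 109, 111, 110, 109, 109, 107, 114, 108]
164 [121, 119, 122, 125, 121, 127, 112, 108, 108, 108, 110, 114, 139, 26, 37, 34, 32, 112, 108, 112, 110, 112, 111, 109, 113, 111, 111, 116]
180 [110, 114, 109, 111, 108, 110, 112, 110, 113, 109, 112, 112, 112, 24, 39, 29, 30, 112, 111, 110, 110, 110, 107, 107, 110, 107, 105, 108]
196 [82, 82, 74, 80, 74, 72, 103, 215, 214, 171, 137, 217, 225, 32, 36, 34, 23, 78, 94, 111, 138, 147, 129, 220, 120, 126, 158, 151]
212 [72, 70, 82, 71, 89, 218, 221, 141, 135, 135, 123, 73, 133, 69, 182, 166, 136, 143, 99, 110, 94, 155, 158, 133, 142, 124, 125, 133]
228 [73, 75, 74, 80, 221, 207, 141, 132, 130, 127, 122, 123, 127, 217, 228, 228, 225, 202, 166, 117, 128, 126, 128, 127, 125, 126, 125, 120]
244 [87, 76, 80, 79, 71, 220, 137, 127, 130, 124, 129, 129, 125, 126, 125, 130, 133, 129, 126, 127, 131, 122, 123, 123, 121, 131, 119, 128]
```

```bash
python3 -m jog '{"delta_pos":[[0,0.07,0.9],[0,0,0.9],[0,0,0.9],[0,0,0.9],[0,0,0.9],[0,0,0.9],[0,0,0.8],[0,0,0.45],[0,0,0],[0,0,0],[0,0,0],[0,0,0],[0,0,0],[0,0,0],[0,0,0]],"rot":[[0,0,0],[0,0,0],[0,0,0],[0,0,0],[0,0,0],[0,0,0],[0,0,0],[0,0,0],[0,0,0],[0,0,0],[0,0,0],[0,0,0],[0,0,0],[0,0,0],[0,0,0]],"hand":[0.3,0.3,0.3,0.3,0.3,0.3,0.3,0.3,0.3,-1,-1,-1,-1,-1,-1]}' 50
python3 - <<'E'
from cr import *
prev=E(0);plan(E(0),D)
for k in range(1,17):
    e=E(k*np.pi/16);print(k,(D.T@(e-prev)/.02).round(2).tolist(),end=' ');prev=e
E
```

```text
time: 32.58
ee_pos: [0.5432, -0.1732, 0.0499]
ee_rot: [0.001, 0.731, 0.683, 0.0]
contact_force: [0.2, 1.5, 6.1]
width: 0.135
grip_force: 48.9
t 32.58 ee [ 0.5432 -0.1732  0.0499] shift(now axes) [ 0.01 -0.15  0.1 ] shift(target axes) [ 0.01 -0.15  0.1 ] rot [0.02 0.01 0.02] q [-0.51  0.57  1.54  0.    1.03 -0.45]
1 [-0.0, -0.18, -0.4] 2 [-0.0, -0.1, -0.43] 3 [-0.0, -0.01, -0.44] 4 [0.0, 0.07, -0.44] 5 [0.0, 0.16, -0.41] 6 [-0.0, 0.23, -0.37] 7 [0.0, 0.3, -0.32] 8 [0.0, 0.36, -0.26] 9 [-0.0, 0.4, -0.18] 10 [-0.0, 0.43, -0.1] 11 [-0.0, 0.44, -0.01] 12 [0.0, 0.44, 0.07] 13 [0.0, 0.41, 0.16] 14 [-0.0, 0.37, 0.23] 15 [0.0, 0.32, 0.3] 16 [-0.0, 0.26, 0.36]
```

Gripped at about 12 mm and 49 N on the sleeve. Wind the first half.

```bash
python3 -m jog '{"delta_pos":[[0,-0.18,-0.4],[0,-0.1,-0.43],[0,-0.01,-0.44],[0,0.07,-0.44],[0,0.16,-0.41],[0,0,0]],"rot":[[0,0,0],[0,0,0],[0,0,0],[0,0,0],[0,0,0],[0,0,0]],"hand":[-1,-1,-1,-1,-1,-1]}'
python3 -m jog '{"delta_pos":[[0,0.23,-0.37],[0,0.3,-0.32],[0,0.36,-0.26],[0,0,0]],"rot":[[0,0,0],[0,0,0],[0,0,0],[0,0,0]],"hand":[-1,-1,-1,-1]}'
python3 -c "
from cr import *
plan(E(np.pi/2),D)"
```

```text
time: 33.08
ee_pos: [0.5413, -0.173, 0.0915]
ee_rot: [-0.001, 0.731, 0.683, -0.0]
contact_force: [0.6, -1.4, -0.1]
width: 0.138
grip_force: 50.2
time: 33.42
ee_pos: [0.5582, -0.1741, 0.1106]
ee_rot: [-0.002, 0.731, 0.683, -0.001]
contact_force: [-7.2, -0.8, 4.0]
width: 0.141
grip_force: 50.9
t 33.42 ee [ 0.5582 -0.1741  0.1106] shift(now axes) [-0.   -0.08  0.06] shift(target axes) [-0.   -0.08  0.06] rot [-0.05 -0.    0.02] q [-0.5   0.53  1.43 -0.    1.18 -0.43]
```

Forces are as expected (about 8 N tangential). Second half, with a little extra towards the stop.

```bash
python3 -m jog '{"delta_pos":[[0,0.4,-0.18],[0,0.43,-0.1],[0,0.44,-0.01],[0,0.44,0.07],[0,0.41,0.16],[0,0.37,0.23],[0,0.32,0.3],[0,0.22,0.3],[0,0,0]],"rot":[[0,0,0],[0,0,0],[0,0,0],[0,0,0],[0,0,0],[0,0,0],[0,0,0],[0,0,0],[0,0,0]],"hand":[-1,-1,-1,-1,-1,-1,-1,-1,-1]}'
for i in 1 2 3; do python3 -m jog '{"delta_pos":[[0,0.04,0.07],[0,0,0]],"rot":[[0,0,0],[0,0,0]],"hand":[-1,-1]}'|egrep 'ee_pos|contact';done
python3 -c "
from cr import *
plan(E(np.pi),D)"
```

```text
time: 34.17
ee_pos: [0.6209, -0.1782, 0.0952]
ee_rot: [0.001, 0.731, 0.683, 0.001]
contact_force: [5.5, 0.8, -2.0]
width: 0.133
grip_force: 50.3
ee_pos: [0.621, -0.1782, 0.095]
contact_force: [1.8, 1.2, 4.5]
ee_pos: [0.6212, -0.1782, 0.0947]
contact_force: [-7.3, 3.8, 14.2]
ee_pos: [0.6213, -0.1783, 0.0944]
contact_force: [-14.3, 4.2, 22.6]
t 34.67 ee [ 0.6213 -0.1783  0.0944] shift(now axes) [-0.01 -0.17  0.07] shift(target axes) [-0.01 -0.17  0.07] rot [-0.01  0.01  0.02] q [-0.46  0.67  1.23 -0.    1.23 -0.39]
```

The crank is firm against the stop. Release, retreat upward and check.

```bash
python3 -m jog '{"delta_pos":[[0,-0.02,-0.03],[0,0,0],[0,0,0],[0,0,0],[0,0,0],[0,0,0],[0,0,-0.5],[0,0,-1],[0,0,-1],[0,0,-1],[0,0,-1],[0,0,-1],[0,0,-1],[0,0,0]],"rot":[[0,0,0],[0,0,0],[0,0,0],[0,0,0],[0,0,0],[0,0,0],[0,0,0],[0,0,0],[0,0,0],[0,0,0],[0,0,0],[0,0,0],[0,0,0],[0,0,0]],"hand":[0.2,0.2,0.2,0.2,0.2,0.2,0.2,0.2,0.2,0.2,0.2,0.2,0.2,0.2]}'
python3 - <<'E'
from cr import *
p=np.load('holder.npy');im0=pickle.load(open('c0.pkl','rb'))
for n in('top','side','wrist'):
    c=cam(n);prep(c);im=np.array(c['image']).astype(int);pickle.dump(c,open('c14%s.pkl'%n,'wb'))
    for turn in (2.6,2.8,2.9,3.0,3.05,3.1,3.14,3.2):
        Rr,oo=holder([*p[:3],0,turn]); print(n,turn,int(score(c,[s@Rr.T+oo for s in rect(-.053,.053,-.073,.073,-.008)])),'grip',im[tuple(proj(c,oo+Rr@[-.045,-.138,-.001])[0].round().astype(int)[::-1])].tolist() if n!='wrist' else proj(c,oo+Rr@[-.045,-.138,-.001])[0].round(1).tolist())
w=np.array(c['image']).astype(int).mean(2).astype(int)
for v in range(140,230,16): print(v,w[v,200:310:4].tolist())
# bystanders moved?
for n,k in(('top',0),('side',1)):
    c=pickle.load(open('c14%s.pkl'%n,'rb')); d=np.abs(np.array(c['image']).astype(int)-np.array(im0[k]['image']).astype(int)).sum(2)
    for nm,P in(('reel',atz(im0[0],188*.64,394*.64,.06)),('meter',atz(im0[0],294*.64,375*.64,.04)),('cleaner',atz(im0[0],412*.64,226*.64,.03)),('jar',atz(im0[0],160*.64,326*.64,.06))):
        u,v=proj(im0[k],P)[0].astype(int); print(n,nm,P.round(2),d[max(v-12,0):v+12,max(u-12,0):u+12].mean().round(1))
E
```

```text
time: 35.83
ee_pos: [0.6228, -0.1789, 0.2265]
ee_rot: [0.003, 0.731, 0.683, 0.001]
contact_force: [-0.2, -0.1, 1.1]
width: 0.603
grip_force: 0.0
top 2.6 73 grip [119, 114, 105]
top 2.8 42 grip [156, 151, 139]
top 2.9 47 grip [121, 116, 107]
top 3.0 72 grip [36, 35, 34]
top 3.05 82 grip [36, 35, 34]
top 3.1 88 grip [19, 20, 20]
top 3.14 90 grip [19, 20, 20]
top 3.2 89 grip [19, 20, 20]
side 2.6 63 grip [115, 115, 105]
side 2.8 61 grip [50, 52, 48]
side 2.9 70 grip [44, 44, 41]
side 3.0 87 grip [44, 44, 41]
side 3.05 92 grip [43, 42, 40]
side 3.1 95 grip [43, 42, 40]
side 3.14 95 grip [43, 42, 40]
side 3.2 93 grip [48, 49, 44]
wrist 2.6 49 grip [227.8, 178.3]
wrist 2.8 60 grip [237.8, 176.6]
wrist 2.9 13 grip [242.1, 175.5]
wrist 3.0 18 grip [245.9, 174.4]
wrist 3.05 19 grip [247.7, 173.9]
wrist 3.1 33 grip [249.2, 173.3]
wrist 3.14 14 grip [250.4, 172.8]
wrist 3.2 18 grip [252.0, 172.1]
140 [115, 112, 112, 113, 111, 115, 115, 107, 111, 108, 108, 116, 23, 17, 20, 19, 111, 111, 113, 114, 114, 118, 117, 120, 115, 111, 115, 114]
156 [113, 111, 109, 112, 116, 112, 116, 114, 111, 112, 110, 
[... 181 characters left out ...]
 61, 62, 75, 72, 72, 80, 72]
188 [221, 215, 202, 166, 127, 178, 209, 188, 233, 143, 150, 159, 28, 34, 30, 12, 220, 222, 148, 195, 217, 208, 131, 73, 85, 79, 83, 80]
204 [139, 120, 152, 126, 151, 86, 180, 197, 130, 131, 116, 128, 22, 36, 32, 27, 124, 157, 126, 127, 139, 170, 185, 216, 76, 81, 78, 76]
220 [137, 134, 125, 124, 124, 126, 230, 230, 229, 230, 226, 230, 153, 144, 136, 138, 125, 132, 127, 124, 136, 135, 151, 151, 215, 78, 78, 80]
top reel [0.43 0.52 0.06] 109.5
top meter [0.46 0.35 0.04] 50.8
top cleaner [0.71 0.15 0.03] 23.9
top jar [0.54 0.56 0.06] 7.5
side reel [0.43 0.52 0.06] 129.2
side meter [0.46 0.35 0.04] 55.0
side cleaner [0.71 0.15 0.03] 19.4
side jar [0.54 0.56 0.06] 8.8
```

The frame is against its far stop (all fits peak near 3.14). But the image differences at the reel and the meter look large, so I check their shift by template matching.

Run:
```python
from h import *
import pickle
i0=pickle.load(open('c0.pkl','rb'))
print((i0[0]['R']-pickle.load(open('c14top.pkl','rb'))['R']).max(),i0[0]['t']-pickle.load(open('c14top.pkl','rb'))['t'])
for n,k in(('top',0),('side',1)):
  for f in ('c_%s9.pkl'%n,'c13%s.pkl'%n,'c14%s.pkl'%n):
    c=pickle.load(open(f,'rb'));A=np.array(i0[k]['image']);B=np.array(c['image'])
    for nm,q,z in(('reel',(188,394),.06),('meter',(294,375),.04),('cleaner',(412,226),.03),('jar',(160,326),.06)):
        P=atz(i0[0],q[0]*.64,q[1]*.64,z);u,v=proj(i0[k],P)[0].round().astype(int);h=20
        T=A[v-h:v+h,u-h:u+h];m=cv2.matchTemplate(B[v-h-15:v+h+15,u-h-15:u+h+15],T,cv2.TM_CCOEFF_NORMED);_,s,_,l=cv2.minMaxLoc(m)
        print(f,nm,l[0]-15,l[1]-15,round(s,2),T.mean((0,1)).astype(int),B[v-h:v+h,u-h:u+h].mean((0,1)).astype(int))
```

```text
0.0 [0. 0. 0.]
c_top9.pkl reel -1 0 0.73 [ 79 127  85] [60 99 65]
c_top9.pkl meter 0 0 0.9 [63 69 56] [54 59 48]
c_top9.pkl cleaner 0 0 0.86 [63 77 53] [68 83 57]
c_top9.pkl jar 0 0 1.0 [74 91 62] [72 88 60]
c13top.pkl reel 0 0 0.92 [ 79 127  85] [ 77 124  83]
c13top.pkl meter 0 0 0.78 [63 69 56] [45 50 40]
c13top.pkl cleaner 0 0 0.86 [63 77 53] [72 88 61]
c13top.pkl jar 0 0 1.0 [74 91 62] [76 93 64]
c14top.pkl reel 0 0 0.56 [ 79 127  85] [59 95 64]
c14top.pkl meter 0 0 0.85 [63 69 56] [42 47 38]
c14top.pkl cleaner 0 0 0.74 [63 77 53] [57 70 48]
c14top.pkl jar 0 0 1.0 [74 91 62] [77 94 65]
c_side9.pkl reel -1 1 0.74 [ 98 150 102] [ 77 122  83]
c_side9.pkl meter 0 0 0.75 [ 87 100  79] [88 99 79]
c_side9.pkl cleaner 0 0 0.95 [73 86 65] [76 89 67]
c_side9.pkl jar 0 0 0.66 [ 99 121  83] [ 84 100  70]
c13side.pkl reel 0 0 0.94 [ 98 150 102] [ 97 149 102]
c13side.pkl meter 0 0 0.67 [ 87 100  79] [71 79 64]
c13side.pkl cleaner 0 0 0.94 [73 86 65] [77 90 68]
c13side.pkl jar 0 0 1.0 [ 99 121  83] [102 124  86]
c14side.pkl reel 0 0 0.49 [ 98 150 102] [ 77 115  79]
c14side.pkl meter 0 0 0.8 [ 87 100  79] [77 89 70]
c14side.pkl cleaner 0 0 0.88 [73 86 65] [68 78 60]
c14side.pkl jar 0 0 1.0 [ 99 121  83] [102 124  86]
```

The bystanders show zero shift. The differences are only the arm's moving shadow, so I hand in.

```bash
python3 -c "
from workcell import ctrl
print(ctrl.finish_job())"
```

```text
the job is handed in; nothing more can be done
None
```

The job is handed in at about 36 s; no verdict came back, but my last checks show the board clamped in the holder, lever shut, frame at its far stop solder side up, gripper clear and the four bystanders unmoved.

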